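# Charge a grinding jar with rods by chute

## Robot

A 6-joint arm with a two-finger parallel gripper is mounted at the origin on the work surface. World frame = base frame: x ahead of the robot, y to its left, z up, the work surface at z = 0. Lengths are in m, angles in rad, forces in N, time in s.
With the tool pointing down it reaches from about 0.325 to 0.775 m from the base axis. Payload 5.5 kg.
Tool frame: the origin (TCP) lies at the very end of the fingers, on their centre line; the grasp point (between the pads) lies 19 mm behind it; z points along the fingers, y is the line along which they close (so a half turn about z gives the same grasp; the last joint's range is limited). The gripper opens to 85 mm and grips with 20 to 120 N. Pads are 22 mm wide; open, the fingers measure 114 mm over their backs; the gripper's body (76 mm by 85 mm) begins 54 mm behind the grasp point. The pads swing forward as they close: fully open they stand 13 mm farther back than shut.
Start: joints at [-1.209, 0.091, 1.231, -0, 1.82, -0.057], TCP at [0.244, -0.548, 0.231] pointing down, gripper open.
Joint ranges: [-2.87, 2.87], [-0.86, 2.18], [0.17, 2.46], [-1.51, 4.65], [0.06, 2.69], [-2.65, 2.65]. Speed limits (rad/s): [2.57, 2.57, 3.01, 3.14, 3.14, 3.14].

## Interface

Orientations are given as a rotation vector (axis times angle).
In Python, from cell import telemetry, grab_frame, get_calibration, close_job gives the robot as it stands.
- The arm moves only by the tool move_arm, never from a script. Its argument "motion" is a list of rows, each an object of numbers: "x", "y", "z": the shift along the tool's x, y, z in units of 0.4 m (1.0 is 0.4 m); "rx", "ry", "rz": the turn, a rotation vector about the tool's x, y, z in units of 90 degrees (1.0 is 90 degrees); "fingers": the opening, from -1 (shut) to 1 (fully open). A call has 1 to 12 rows; each row is the pose to reach, as a shift and turn from the pose commanded when the call began, along the tool's axes at that moment; what a row does not reach only later rows make up. A row lasts 1/12 s, in which the tool goes at most 41.7 mm and 7.16 degrees, less where a joint would pass 70% of its speed; a pose out of reach is approached as far as the arm can. A call with a number of a shift or a turn outside -1 to 1 is refused whole. A call with a gripper value outside its range is refused whole. The fingers move at their own pace and stop on an object; "squeeze" is the grip in N (left out, the last holds). Time passes only in rows, so rows that repeat a pose let the fingers close. It gives the time, the measured TCP pose, the force, the opening and the grip force at its end, in the units of the state.
- telemetry.observe(): the state, without advancing time (a new reading comes with each control period).
- grab_frame(name): name is "scene" or "top" or "wrist"; returns the picture (480x640x3 uint8, blue, green, red); there is no depth.
- get_calibration(name): a dict with "mtx" (3x3 intrinsics, pixels), "pose" (4x4, takes a point from camera to world coordinates). Camera axes: x right, y down, z forward; pixel columns grow to the right and rows downward; lengths in m; the calibration is good to about 2 mm. A picture is of the moment at which its call begins: read the wrist's pose just before it. get_calibration takes no time and is no camera call; for the wrist camera it gives the pose at the moment of the call.
- close_job(): hands the job in; it is judged then, once.
The state is a dict: "time_s": time; "joint_pos": joint angles; "qd": joint speeds; "tau": joint torques, N m; "position": TCP position; "eef_rot": TCP orientation; "ft_force": force on the tool from outside, world axes, zero at the start; "ft_torque": the same for the moment, N m; "finger_gap": finger opening in m; "finger_force": force on a finger pad.
Only numpy, scipy, OpenCV 4.12 (cv2) and the standard library are available. Lean on these libraries where they do the work, as an engineer would, in place of code of your own. Each camera call takes 0.05 s, during which the arm holds its last target. There are 200 camera calls.

## Task

Charge the grinding jar: take off its lid, lay all the ceramic grinding rods from the foam case in the open chute, then pick up the loaded chute and tip its mouth over the jar so that they all slide down it into the jar. Then press the empty chute fully home in its cutout in the foam case and put the lid squarely back on the jar; leave the wash bottle, the tip box and the beaker alone.

Things in the scene. Friction and masses are not known exactly. Their poses are not given: they have to be found in the camera images.
- rod1_center (a point): grinding rod, a plain round white ceramic cylinder 20 mm in diameter and 60 mm long, 70 g, starting on its side in a pocket of the foam case; the point is its centre, the x axis runs along the rod. Two to four of the four rods are present.
- rod2_center (a point): grinding rod, a plain round white ceramic cylinder 20 mm in diameter and 60 mm long, 70 g, starting on its side in a pocket of the foam case; the point is its centre, the x axis runs along the rod. Two to four of the four rods are present.
- rod3_center (a point): grinding rod, a plain round white ceramic cylinder 20 mm in diameter and 60 mm long, 70 g, starting on its side in a pocket of the foam case; the point is its centre, the x axis runs along the rod. Two to four of the four rods are present.
- rod4_center (a point): grinding rod, a plain round white ceramic cylinder 20 mm in diameter and 60 mm long, 70 g, starting on its side in a pocket of the foam case; the point is its centre, the x axis runs along the rod. Two to four of the four rods are present.
- chute_center (a point): loading chute: loose aluminium H-section channel 268 mm long, 34 mm wide, 36 mm high, 0.3 kg, on the bench trough up. The point is the middle of this body; x runs along it to the open mouth, z up out of the trough. The back end is closed by a plate 6 mm thick, 56 wide, 36 high (x -134 to -128 mm). Can be gripped from above across its side walls at mid-length.
- chute_mouth (a point): middle of the mouth edge of the chute's trough floor, 134 mm ahead of and 5 mm above the chute's centre; same axes. Below the trough floor the side walls end 39 mm short of this edge, so that the mouth can dip into the jar.
- chute_trough (a point): middle of the chute's smooth trough floor, x = +3, z = +5 mm from its centre (23 mm above its underside); same axes. The trough is 262 mm long, 26 wide between 4 mm walls, 13 deep. A rod lying in it along x has its centre 10 mm above the floor and stands 7 mm above the walls; four fit end to end with 22 mm spare. Rods begin to slide at 15 to 20 degrees of tilt.
- jar_mouth (a point): fixed upright grinding jar: white ceramic pot in a tan sleeve with two steel bands, 136 mm tall, 140 mm across its belly, narrowing above 88 mm to a neck 100 mm across with a round opening 72 mm wide; inside, the belly is 102 mm wide and the jar 124 mm deep. The point is the centre of the mouth, level with the rim; z up.
- lid_knob (a point): jar lid, loose, 0.16 kg, at first closing the jar: white disc 96 mm across, 10 thick, with a round black knob 32 mm across and 28 tall on top, and under it a round spigot 62 mm across, 7 deep, that lies in the jar's opening. The point is in the knob, 16 mm above the disc's top, 26 above its underside, 33 above the spigot's bottom; z up. On the closed jar it is 26 mm above the rim.
- case: fixed foam case 306 x 156 mm, 20 mm high; origin under its centre, z up. The chute's cutout runs along its x at y = -35 mm, the rods' pockets (5 mm deep) in a row along x at y = +42 mm, at x = -105, -35, 35 and 105 mm. A rod in its pocket lies along x, its centre 25 mm above the bench, 5 mm above the case's top.
- slot (a point): the chute's cutout in the case. The point is where the chute's centre lies when fully home; x points to its mouth end, z up. The cutout is 12 mm deep (floor 18 mm, case top 6 mm below the point), 38 mm wide (2 mm spare each side of the chute), x from -137 to 137 mm, widened to 62 mm from x = -137 to -123 mm for the chute's end plate: it goes in one way round only.
- wash_bottle: bystander: white plastic bottle 66 mm wide and 160 mm tall; origin under its centre
- tip_box: bystander: blue box with clear lid, 85 x 125 mm and 70 mm tall; origin under its centre
- beaker: bystander: glass beaker 68 mm wide and 85 mm tall; origin under its centre
Not all that is in view belongs to the job. There is more than one size of the part that bears lid_knob; the job needs the smallest.

How it is judged:
By the outcome, as a careful person would: the job done as asked, in the order asked, and still so for the second after the job is handed in, with the robot touching nothing.
Of rod1, rod2, rod3, rod4 only 2 to 4 are there at a start; the rules pass over those that are not, and their reading is None.
At some moment in a run one of lid, chute may be knocked a few centimetres aside while the robot is not near it.
Once in a run the grip may slacken for a moment while it holds something.
It also fails if it takes over 210 s, if anything falls off the work surface, if the arm or the gripper's body presses on something with over 40 N, if the wrist force passes 120 N, or if a joint passes its speed limit or range.

## Working session

There is one attempt and no reset: what is moved stays moved. The work goes in short steps, Python scripts to look and compute and a tool call to move; the robot and the scene stay as the last step left them, time stands still between calls to the robot, and variables do not carry over. Pictures are saved under pics/ and viewed, at most 14 in all, crops included, and the job is handed in when it is done.

Besides the shell and the picture viewer there is one more tool, called after "Call:" by a JSON object that holds its "api" and its "payload". move_arm: Moves the arm, as the interface text tells. Its arguments: {"type":"object","properties":{"motion":{"type":"array","items":{"type":"object","properties":{"x":{"type":"number"},"y":{"type":"number"},"z":{"type":"number"},"rx":{"type":"number"},"ry":{"type":"number"},"rz":{"type":"number"},"fingers":{"type":"number"}}}},"squeeze":{"type":"number"}},"required":["motion"]}

```bash
ls; mkdir -p pics; python3 - <<'E'
from cell import *
import cv2
for n in("scene","top"):
    cv2.imwrite(f"pics/{n}0.png",grab_frame(n)); c=get_calibration(n); print(n,c["mtx"].round(1).tolist(),c["pose"].round(4).tolist())
s=telemetry.observe(); print(s)
E
```

```text
pics
scene [[523.5, 0.0, 315.0], [0.0, 523.5, 251.6], [0.0, 0.0, 1.0]] [[0.1169, 0.5739, -0.8105, 1.853], [0.9931, -0.0617, 0.0995, -0.1625], [0.007, -0.8166, -0.5772, 1.0422], [0.0, 0.0, 0.0, 1.0]]
top [[558.1, 0.0, 324.8], [0.0, 558.1, 239.6], [0.0, 0.0, 1.0]] [[0.0117, -0.9839, 0.1786, 0.2926], [-0.9999, -0.0093, 0.0141, 0.0041], [-0.0122, -0.1787, -0.9838, 1.3853], [0.0, 0.0, 0.0, 1.0]]
{'time_s': 0.1, 'joint_pos': array([-1.20869282e+00,  9.18165244e-02,  1.23178088e+00, -1.35701039e-05,
        1.81980184e+00, -5.67169101e-02]), 'qd': array([ 1.13944015e-03, -4.25820597e-03, -2.90662673e-03, -1.27383544e-03,
       -9.90542850e-05, -3.09865437e-04]), 'tau': array([ 3.40867424e-03, -4.60217357e+01, -4.19217825e+01, -2.69378836e-05,
        1.06163177e-02,  1.01591414e-05]), 'position': array([ 0.24390419, -0.54790886,  0.2302355 ]), 'eef_rot': array([-3.07121691e+00, -6.52707897e-01,  4.51795158e-04]), 'ft_force': array([ 0.31837913, -0.93252787,  0.41444283]), 'ft_torque': array([-0.00045931,  0.02336279,  0.01852878]), 'finger_force': 0.0, 'finger_gap': 0.08487841720540523}
```

View pics/top0.png

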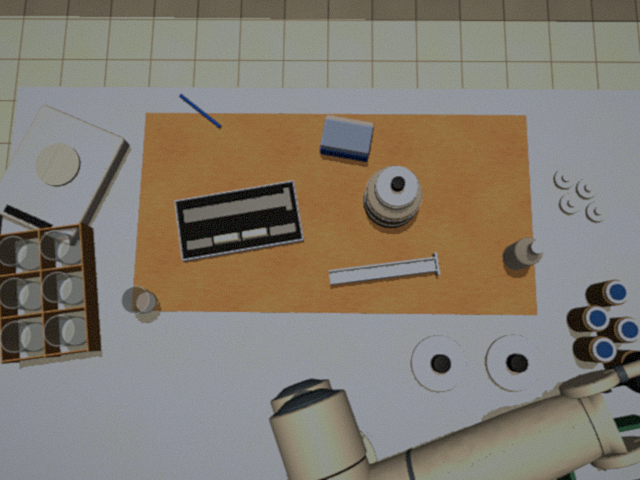

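View pics/scene0.png

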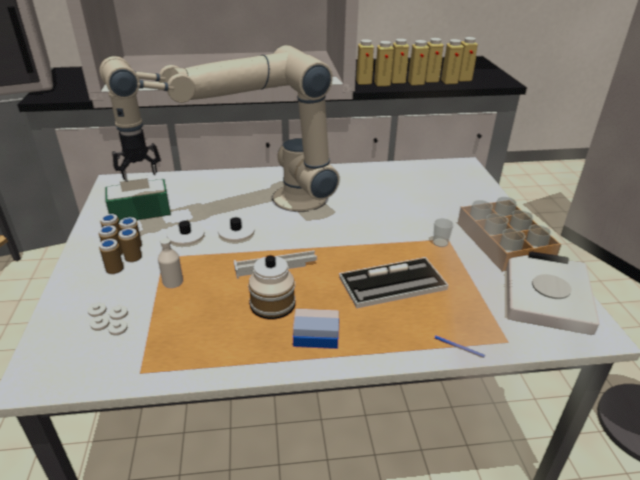

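The jar at top (392,197) has its lid with its knob at (398,184). Lids also lie at (440,363) and (517,363), but those discs are about 56 px on the table, so about 138 mm. The disc on the jar is about 44 px nearer the camera, about 96 mm, so that is the smallest and the one meant. The chute runs from (330,280) at its mouth to (437,262) at its end plate. The case is at (239,220), with two rods in its middle pockets at (228,238) and (255,233), and the slot is wide at its right end.

```bash
cat > h.py <<'E'
from cell import *
import cv2, numpy as np
from scipy.spatial.transform import Rotation as R
def ray(c,uv,z):
    K,P=c["mtx"],c["pose"]; d=P[:3,:3]@np.linalg.solve(K,[uv[0],uv[1],1.]); o=P[:3,3]
    return (o+d*(z-o[2])/d[2])
def proj(c,p):
    q=np.linalg.inv(c["pose"])@np.r_[p,1]; q=c["mtx"]@q[:3]; return q[:2]/q[2]
def down(yaw):  # tool x at yaw (deg), pointing down
    y=np.radians(yaw); return R.from_matrix(np.array([[np.cos(y),np.sin(y),0],[np.sin(y),-np.cos(y),0],[0,0,-1]]))
def cur():
    s=telemetry.observe(); return np.array(s["position"]),R.from_rotvec(s["eef_rot"])
def plan(wps,start=None):
    """each waypoint = own call: print shift/turn units from the previous pose"""
    p,r=start or cur()
    for q,t in wps:
        t=t or r
        print("d",(r.inv().apply(np.array(q)-p)/.4).round(4),"rot",((r.inv()*t).as_rotvec()/(np.pi/2)).round(4)," ->",np.round(q,4))
        p,r=np.array(q),t
E
python3 - <<'E'
from h import *
im=cv2.imread("pics/top0.png"); c=get_calibration("top")
hsv=cv2.cvtColor(im,cv2.COLOR_BGR2HSV)
m=((hsv[...,1]<110)|(hsv[...,0]>30)|(hsv[...,2]<60)).astype(np.uint8)*255
m[:118]=0;m[310:]=0;m[:,:150]=0;m[:,522:]=0
cs,_=cv2.findContours(m,cv2.RETR_EXTERNAL,cv2.CHAIN_APPROX_NONE)
for k in cs:
    if cv2.contourArea(k)<300: continue
    r=cv2.minAreaRect(k); b=cv2.boxPoints(r); z=.02 if 200<r[0][0]<280 else .036
    print(np.round(r[0]),np.round(r[1]),[ray(c,q,z)[:2].round(3).tolist() for q in b])
k=((im.max(2)<50)).astype(np.uint8); sub=k[170:196,385:412]; y,x=np.nonzero(sub); uv=(x.mean()+385,y.mean()+170); print("knob",uv,ray(c,uv,.168))
cv2.imwrite("pics/lids.png",np.hstack([cv2.resize(im[160:230,355:430],None,fx=4,fy=4),cv2.resize(im[330:400,405:540],None,fx=3.5,fy=4)]))
w=get_calibration("wrist"); p,r=cur(); print("cam in tool",r.inv().apply(w["pose"][:3,3]-p), (r.inv()*R.from_matrix(w["pose"][:3,:3])).as_matrix().round(2).tolist(),w["mtx"][0,0])
E
```

```text
[384. 268.] [ 23. 112.] [[0.484, 0.018], [0.51, -0.254], [0.453, -0.258], [0.427, 0.012]]
[512. 254.] [30. 18.] [[0.543, -0.413], [0.544, -0.457], [0.47, -0.453], [0.469, -0.41]]
[238. 220.] [ 63. 125.] [[0.639, 0.414], [0.697, 0.104], [0.537, 0.074], [0.481, 0.378]]
[392. 196.] [58. 62.] [[0.645, -0.037], [0.76, -0.147], [0.654, -0.248], [0.542, -0.138]]
[346. 138.] [50. 40.] [[0.759, 0.044], [0.865, 0.027], [0.843, -0.1], [0.737, -0.082]]
knob (np.float64(397.2896551724138), np.float64(183.68965517241378)) [ 0.64324905 -0.14038263  0.168     ]
cam in tool [ 0.08084095 -0.00018455 -0.14159743] [[0.0, -0.95, -0.31], [1.0, 0.0, -0.0], [0.0, -0.31, 0.95]] 384.0627268216674
```

View pics/lids.png

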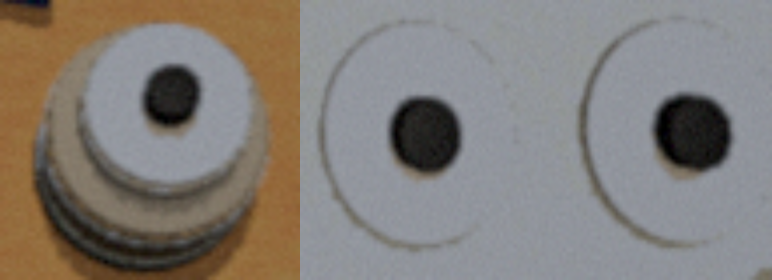

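The crop confirms it: the jar's lid has the smaller disc, and the two on the table are clearly larger. Next I move above the jar lid.

```bash
python3 - <<'E'
from h import *
plan([([.44,-.345,.29],down(55)),([.643,-.14,.29],down(85))])
E
```

```text
d [ 0.6542 -0.2643 -0.1489] rot [-0.0011 -0.0004 -0.3445]  -> [ 0.44  -0.345  0.29 ]
d [0.7109 0.1218 0.    ] rot [ 0.      0.     -0.3333]  -> [ 0.643 -0.14   0.29 ]
```

Call:
{"api": "move_arm", "payload": {"motion": [{"x": 0.1,"y": -0.04,"z": -0.149},{"x": 0.654,"y": -0.264,"z": -0.149,"rz": -0.344},{"x": 0.654,"y": -0.264,"z": -0.149,"rz": -0.344},{"x": 0.654,"y": -0.264,"z": -0.149,"rz": -0.344},{"x": 0.654,"y": -0.264,"z": -0.149,"rz": -0.344},{"x": 0.654,"y": -0.264,"z": -0.149,"rz": -0.344},{"x": 0.654,"y": -0.264,"z": -0.149,"rz": -0.344},{"x": 0.654,"y": -0.264,"z": -0.149,"rz": -0.344},{"x": 0.654,"y": -0.264,"z": -0.149,"rz": -0.344},{"x": 0.654,"y": -0.264,"z": -0.149,"rz": -0.344}]}}

```text
validation failed for argument at $.mo...
```

Call:
{"api": "move_arm", "payload": {"motion": [{"x": 0.711,"y": 0.122,"rz": -0.333,"fingers": 0.6},{"x": 0.711,"y": 0.122,"rz": -0.333,"fingers": 0.6},{"x": 0.711,"y": 0.122,"rz": -0.333,"fingers": 0.6},{"x": 0.711,"y": 0.122,"rz": -0.333,"fingers": 0.6},{"x": 0.711,"y": 0.122,"rz": -0.333,"fingers": 0.6},{"x": 0.711,"y": 0.122,"rz": -0.333,"fingers": 0.6},{"x": 0.711,"y": 0.122,"rz": -0.333,"fingers": 0.6},{"x": 0.711,"y": 0.122,"rz": -0.333,"fingers": 0.6},{"x": 0.711,"y": 0.122,"rz": -0.333,"fingers": 0.6},{"x": 0.711,"y": 0.122,"rz": -0.333,"fingers": 0.6},{"x": 0.711,"y": 0.122,"rz": -0.333,"fingers": 0.6}]}}

```text
validation failed for argument at $.mo...
```

```bash
python3 - <<'E'
from h import *
print(cur()[0],cur()[1].as_rotvec())
c=get_calibration("wrist"); im=grab_frame("wrist"); cv2.imwrite("pics/w1.png",im)
print("expect knob px",proj(c,[.643,-.14,.174]))
E
```

```text
[ 0.24390419 -0.54790886  0.2302355 ] [-3.07121691e+00 -6.52707897e-01  4.51795158e-04]
expect knob px [-1394.81562082 -3763.91467959]
```

View pics/w1.png

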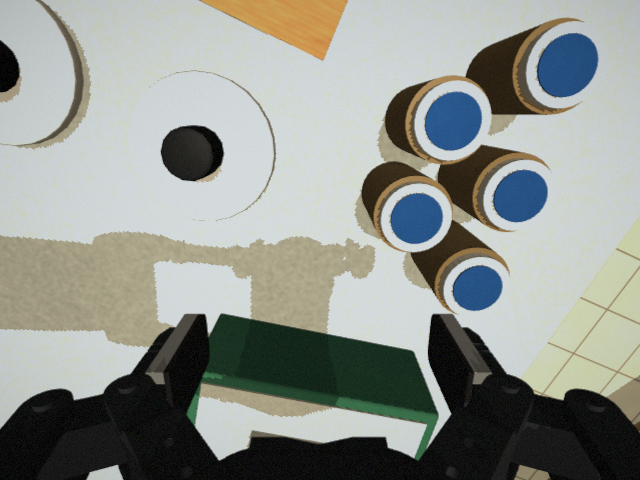

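The moves were refused, so this picture is still the starting view (green box, bottles, big lids). I'll retry with every key filled in.

Call:
{"api": "move_arm", "payload": {"motion": [{"x": 0.1,"y": -0.04,"z": -0.149,"rx": 0,"ry": 0,"rz": 0,"fingers": 1},{"x": 0.654,"y": -0.264,"z": -0.149,"rx": 0,"ry": 0,"rz": -0.344,"fingers": 1},{"x": 0.654,"y": -0.264,"z": -0.149,"rx": 0,"ry": 0,"rz": -0.344,"fingers": 1},{"x": 0.654,"y": -0.264,"z": -0.149,"rx": 0,"ry": 0,"rz": -0.344,"fingers": 1},{"x": 0.654,"y": -0.264,"z": -0.149,"rx": 0,"ry": 0,"rz": -0.344,"fingers": 1},{"x": 0.654,"y": -0.264,"z": -0.149,"rx": 0,"ry": 0,"rz": -0.344,"fingers": 1},{"x": 0.654,"y": -0.264,"z": -0.149,"rx": 0,"ry": 0,"rz": -0.344,"fingers": 1},{"x": 0.654,"y": -0.264,"z": -0.149,"rx": 0,"ry": 0,"rz": -0.344,"fingers": 1},{"x": 0.654,"y": -0.264,"z": -0.149,"rx": 0,"ry": 0,"rz": -0.344,"fingers": 1}], "squeeze": 60}}

```text
time_s: 0.9
position: [0.4419, -0.3431, 0.291]
eef_rot: [2.784, 1.456, 0.001]
ft_force: [0.1, -0.0, -0.0]
finger_gap: 0.0854
finger_force: 0.0
```

Call:
{"api": "move_arm", "payload": {"motion": [{"x": 0.711,"y": 0.122,"rz": -0.333,"fingers": 0.6},{"x": 0.711,"y": 0.122,"rz": -0.333,"fingers": 0.6},{"x": 0.711,"y": 0.122,"rz": -0.333,"fingers": 0.6},{"x": 0.711,"y": 0.122,"rz": -0.333,"fingers": 0.6},{"x": 0.711,"y": 0.122,"rz": -0.333,"fingers": 0.6},{"x": 0.711,"y": 0.122,"rz": -0.333,"fingers": 0.6},{"x": 0.711,"y": 0.122,"rz": -0.333,"fingers": 0.6},{"x": 0.711,"y": 0.122,"rz": -0.333,"fingers": 0.6},{"x": 0.711,"y": 0.122,"rz": -0.333,"fingers": 0.6}], "squeeze": 60}}

```text
validation failed for argument at $.mo...
```

Call:
{"api": "move_arm", "payload": {"motion": [{"x": 0.711,"y": 0.122,"z": 0,"rx": 0,"ry": 0,"rz": -0.333,"fingers": 0.6},{"x": 0.711,"y": 0.122,"z": 0,"rx": 0,"ry": 0,"rz": -0.333,"fingers": 0.6},{"x": 0.711,"y": 0.122,"z": 0,"rx": 0,"ry": 0,"rz": -0.333,"fingers": 0.6},{"x": 0.711,"y": 0.122,"z": 0,"rx": 0,"ry": 0,"rz": -0.333,"fingers": 0.6},{"x": 0.711,"y": 0.122,"z": 0,"rx": 0,"ry": 0,"rz": -0.333,"fingers": 0.6},{"x": 0.711,"y": 0.122,"z": 0,"rx": 0,"ry": 0,"rz": -0.333,"fingers": 0.6},{"x": 0.711,"y": 0.122,"z": 0,"rx": 0,"ry": 0,"rz": -0.333,"fingers": 0.6},{"x": 0.711,"y": 0.122,"z": 0,"rx": 0,"ry": 0,"rz": -0.333,"fingers": 0.6},{"x": 0.711,"y": 0.122,"z": 0,"rx": 0,"ry": 0,"rz": -0.333,"fingers": 0.6}], "squeeze": 60}}

```text
time_s: 1.65
position: [0.6439, -0.1405, 0.2887]
eef_rot: [-2.314, -2.121, 0.004]
ft_force: [-1.2, -0.4, -0.3]
finger_gap: 0.068
finger_force: 0.0
```

```bash
python3 - <<'E'
from h import *
print(cur()[0],cur()[1].as_rotvec())
c=get_calibration("wrist"); im=grab_frame("wrist"); cv2.imwrite("pics/w1b.png",im)
print("expect knob px",proj(c,[.643,-.14,.174]))
E
```

```text
[ 0.64385458 -0.1405399   0.28867224] [-2.31449995 -2.12083217  0.00365704]
expect knob px [317.49412002 235.01594879]
```

View pics/w1b.png

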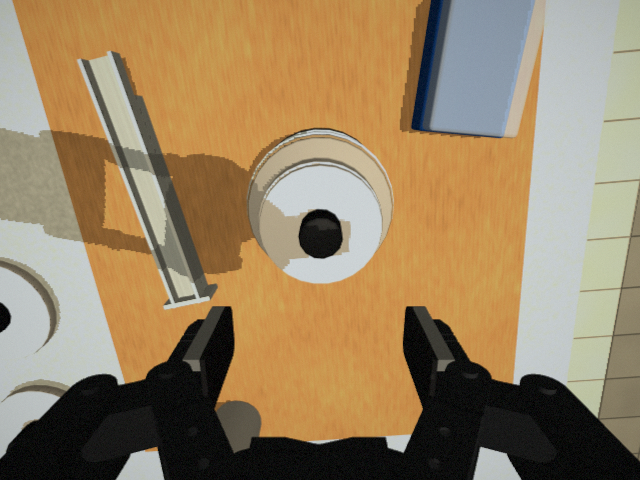

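The knob is at wrist (321,233) against an expected (317.5,235), so it is within 2 mm. The chute lies from (97,55) at its mouth to (187,300) at its plate. I descend and grip the knob.

Call:
{"api": "move_arm", "payload": {"motion": [{"x": 0.003,"y": 0.004,"z": 0.1,"rx": 0,"ry": 0,"rz": 0,"fingers": 0.6},{"x": 0.003,"y": 0.004,"z": 0.2,"rx": 0,"ry": 0,"rz": 0,"fingers": 0.6},{"x": 0.003,"y": 0.004,"z": 0.3,"rx": 0,"ry": 0,"rz": 0,"fingers": 0.6},{"x": 0.003,"y": 0.004,"z": 0.344,"rx": 0,"ry": 0,"rz": 0,"fingers": 0.6},{"x": 0.003,"y": 0.004,"z": 0.344,"rx": 0,"ry": 0,"rz": 0,"fingers": -1},{"x": 0.003,"y": 0.004,"z": 0.344,"rx": 0,"ry": 0,"rz": 0,"fingers": -1},{"x": 0.003,"y": 0.004,"z": 0.344,"rx": 0,"ry": 0,"rz": 0,"fingers": -1},{"x": 0.003,"y": 0.004,"z": 0.344,"rx": 0,"ry": 0,"rz": 0,"fingers": -1},{"x": 0.003,"y": 0.004,"z": 0.344,"rx": 0,"ry": 0,"rz": 0,"fingers": -1},{"x": 0.003,"y": 0.004,"z": 0.344,"rx": 0,"ry": 0,"rz": 0,"fingers": -1},{"x": 0.003,"y": 0.004,"z": 0.344,"rx": 0,"ry": 0,"rz": 0,"fingers": -1},{"x": 0.003,"y": 0.004,"z": 0.344,"rx": 0,"ry": 0,"rz": 0,"fingers": -1}], "squeeze": 60}}

```text
time_s: 2.7
position: [0.646, -0.1405, 0.1569]
eef_rot: [2.314, 2.117, 0.003]
ft_force: [-1.0, -2.3, 7.2]
finger_gap: 0.0297
finger_force: 60.2
```

```bash
python3 - <<'E'
from h import *
s=telemetry.observe(); p,r=cur(); print(p,s["finger_gap"],s["finger_force"],s["ft_force"],s["joint_pos"].round(2))
print([(c:=get_calibration("top"))and 0])
plan([([p[0],p[1],.28],None),([.50,.05,.28],down(110)),([.40,.20,.20],down(120)),([.40,.20,.033],down(120))])
E
```

```text
[ 0.64595599 -0.14046986  0.15685772] 0.02966566275358021 60.20108699798584 [-1.02338551 -2.30080277  7.20546464] [-0.26  0.25  1.19 -0.    1.7  -0.18]
[0]
d [-0.0007  0.0016 -0.3079] rot [0. 0. 0.]  -> [ 0.646  -0.1405  0.28  ]
d [ 0.4418 -0.4058 -0.0031] rot [ 0.0029  0.0021 -0.279 ]  -> [0.5  0.05 0.28]
d [ 0.4379 -0.1067  0.2   ] rot [ 0.      0.     -0.1111]  -> [0.4 0.2 0.2]
d [0.     0.     0.4175] rot [0. 0. 0.]  -> [0.4   0.2   0.033]
```

Call:
{"api": "move_arm", "payload": {"motion": [{"x": 0,"y": 0,"z": -0.05,"rx": 0,"ry": 0,"rz": 0,"fingers": -1},{"x": 0,"y": 0,"z": -0.1,"rx": 0,"ry": 0,"rz": 0,"fingers": -1},{"x": 0,"y": 0,"z": -0.2,"rx": 0,"ry": 0,"rz": 0,"fingers": -1},{"x": 0,"y": 0,"z": -0.3,"rx": 0,"ry": 0,"rz": 0,"fingers": -1},{"x": 0,"y": 0,"z": -0.3,"rx": 0,"ry": 0,"rz": 0,"fingers": -1}], "squeeze": 60}}

```text
time_s: 3.12
position: [0.6465, -0.1397, 0.2849]
eef_rot: [2.308, 2.112, 0.013]
ft_force: [0.7, -0.1, 1.2]
finger_gap: 0.03
finger_force: 59.9
```

Call:
{"api": "move_arm", "payload": {"motion": [{"x": 0.1,"y": -0.1,"z": 0,"rx": 0,"ry": 0,"rz": -0.05,"fingers": -1},{"x": 0.2,"y": -0.18,"z": 0,"rx": 0,"ry": 0,"rz": -0.1,"fingers": -1},{"x": 0.3,"y": -0.27,"z": 0,"rx": 0,"ry": 0,"rz": -0.15,"fingers": -1},{"x": 0.37,"y": -0.34,"z": 0,"rx": 0,"ry": 0,"rz": -0.2,"fingers": -1},{"x": 0.44,"y": -0.405,"z": 0,"rx": 0,"ry": 0,"rz": -0.278,"fingers": -1},{"x": 0.44,"y": -0.405,"z": 0,"rx": 0,"ry": 0,"rz": -0.278,"fingers": -1},{"x": 0.44,"y": -0.405,"z": 0,"rx": 0,"ry": 0,"rz": -0.278,"fingers": -1}], "squeeze": 60}}

```text
time_s: 3.7
position: [0.4966, 0.0544, 0.2754]
eef_rot: [1.795, 2.577, 0.006]
ft_force: [-0.1, -0.5, 0.3]
finger_gap: 0.0297
finger_force: 60.0
```

Call:
{"api": "move_arm", "payload": {"motion": [{"x": 0.1,"y": -0.025,"z": 0,"rx": 0,"ry": 0,"rz": -0.03,"fingers": -1},{"x": 0.2,"y": -0.05,"z": 0,"rx": 0,"ry": 0,"rz": -0.06,"fingers": -1},{"x": 0.3,"y": -0.075,"z": 0.05,"rx": 0,"ry": 0,"rz": -0.09,"fingers": -1},{"x": 0.38,"y": -0.095,"z": 0.12,"rx": 0,"ry": 0,"rz": -0.11,"fingers": -1},{"x": 0.438,"y": -0.107,"z": 0.2,"rx": 0,"ry": 0,"rz": -0.11,"fingers": -1},{"x": 0.438,"y": -0.107,"z": 0.28,"rx": 0,"ry": 0,"rz": -0.11,"fingers": -1},{"x": 0.438,"y": -0.107,"z": 0.37,"rx": 0,"ry": 0,"rz": -0.11,"fingers": -1},{"x": 0.438,"y": -0.107,"z": 0.45,"rx": 0,"ry": 0,"rz": -0.11,"fingers": -1},{"x": 0.438,"y": -0.107,"z": 0.45,"rx": 0,"ry": 0,"rz": -0.11,"fingers": -1},{"x": 0.438,"y": -0.107,"z": 0.45,"rx": 0,"ry": 0,"rz": -0.11,"fingers": -1}], "squeeze": 60}}

```text
time_s: 4.53
position: [0.3983, 0.2, 0.0925]
eef_rot: [-1.573, -2.717, 0.004]
ft_force: [0.9, -0.4, -1.4]
finger_gap: 0.0298
finger_force: 60.0
```

```bash
python3 - <<'E'
from h import *
s=telemetry.observe(); print(cur()[0],s["finger_gap"],s["finger_force"],s["ft_force"])
im=grab_frame("wrist"); cv2.imwrite("pics/w2.png",im)
E
```

```text
[0.39834934 0.19995687 0.09248305] 0.02979046095737343 60.00315964221954 [ 0.89085395 -0.37357169 -1.42016707]
```

View pics/w2.png

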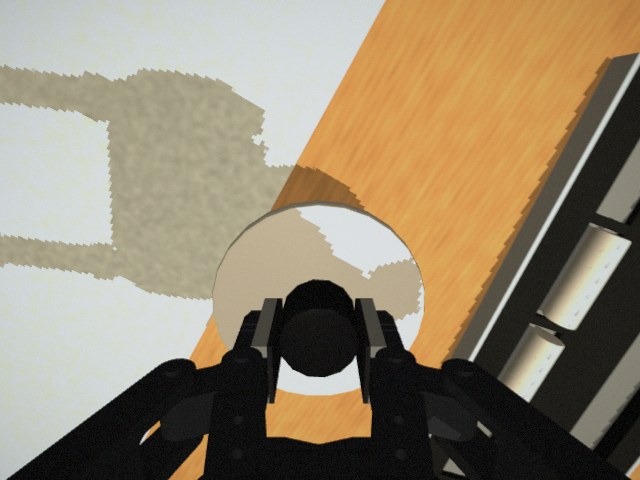

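The lid hangs level in the fingers with its disc centre near (318,300), and the two rods show at right at (585,275) and (533,370). I set the lid down on the bench.

Call:
{"api": "move_arm", "payload": {"motion": [{"x": 0,"y": 0,"z": 0.05,"rx": 0,"ry": 0,"rz": 0,"fingers": -1},{"x": 0,"y": 0,"z": 0.1,"rx": 0,"ry": 0,"rz": 0,"fingers": -1},{"x": 0,"y": 0,"z": 0.13,"rx": 0,"ry": 0,"rz": 0,"fingers": -1},{"x": 0,"y": 0,"z": 0.145,"rx": 0,"ry": 0,"rz": 0,"fingers": -1},{"x": 0,"y": 0,"z": 0.155,"rx": 0,"ry": 0,"rz": 0,"fingers": -1},{"x": 0,"y": 0,"z": 0.16,"rx": 0,"ry": 0,"rz": 0,"fingers": -1},{"x": 0,"y": 0,"z": 0.16,"rx": 0,"ry": 0,"rz": 0,"fingers": -1},{"x": 0,"y": 0,"z": 0.16,"rx": 0,"ry": 0,"rz": 0,"fingers": -1},{"x": 0,"y": 0,"z": 0.16,"rx": 0,"ry": 0,"rz": 0,"fingers": -1}], "squeeze": 60}}

```text
time_s: 5.33
position: [0.3997, 0.2005, 0.0302]
eef_rot: [1.574, 2.718, 0.002]
ft_force: [-0.5, 0.5, -1.2]
finger_gap: 0.0297
finger_force: 60.0
```

Call:
{"api": "move_arm", "payload": {"motion": [{"x": 0,"y": 0,"z": 0.006,"rx": 0,"ry": 0,"rz": 0,"fingers": -1},{"x": 0,"y": 0,"z": 0.01,"rx": 0,"ry": 0,"rz": 0,"fingers": -1},{"x": 0,"y": 0,"z": 0.01,"rx": 0,"ry": 0,"rz": 0,"fingers": -1},{"x": 0,"y": 0,"z": 0.01,"rx": 0,"ry": 0,"rz": 0,"fingers": -1}], "squeeze": 60}}

```text
time_s: 5.67
position: [0.3999, 0.2006, 0.0278]
eef_rot: [1.574, 2.717, 0.003]
ft_force: [-5.2, -2.6, 11.3]
finger_gap: 0.0296
finger_force: 61.4
```

Call:
{"api": "move_arm", "payload": {"motion": [{"x": 0,"y": 0,"z": -0.006,"rx": 0,"ry": 0,"rz": 0,"fingers": 0.5},{"x": 0,"y": 0,"z": -0.006,"rx": 0,"ry": 0,"rz": 0,"fingers": 0.5},{"x": 0,"y": 0,"z": -0.006,"rx": 0,"ry": 0,"rz": 0,"fingers": 0.5},{"x": 0,"y": 0,"z": -0.006,"rx": 0,"ry": 0,"rz": 0,"fingers": 0.5},{"x": 0,"y": 0,"z": -0.1,"rx": 0,"ry": 0,"rz": 0,"fingers": 0.5},{"x": 0,"y": 0,"z": -0.2,"rx": 0,"ry": 0,"rz": 0,"fingers": 0.5},{"x": 0,"y": 0,"z": -0.3,"rx": 0,"ry": 0,"rz": 0,"fingers": 0.5},{"x": 0,"y": 0,"z": -0.35,"rx": 0,"ry": 0,"rz": 0,"fingers": 0.5},{"x": 0,"y": 0,"z": -0.35,"rx": 0,"ry": 0,"rz": 0,"fingers": 0.5}], "squeeze": 60}}

```text
time_s: 6.42
position: [0.4014, 0.2012, 0.1715]
eef_rot: [1.571, 2.713, 0.012]
ft_force: [0.7, 0.3, 0.3]
finger_gap: 0.064
finger_force: 0.0
```

```bash
python3 - <<'E'
from h import *
print(cur()[0])
plan([([.547,.235,.16],down(100.6))])
E
```

```text
[0.4013605  0.20117123 0.17145655]
d [-0.1078  0.3576  0.0323] rot [ 6.300e-03 -2.000e-04  2.139e-01]  -> [0.547 0.235 0.16 ]
```

Call:
{"api": "move_arm", "payload": {"motion": [{"x": -0.108,"y": 0.357,"z": 0,"rx": 0,"ry": 0,"rz": 0.214,"fingers": 0.0},{"x": -0.108,"y": 0.357,"z": 0,"rx": 0,"ry": 0,"rz": 0.214,"fingers": 0.0},{"x": -0.108,"y": 0.357,"z": 0.02,"rx": 0,"ry": 0,"rz": 0.214,"fingers": 0.0},{"x": -0.108,"y": 0.357,"z": 0.032,"rx": 0,"ry": 0,"rz": 0.214,"fingers": 0.0},{"x": -0.108,"y": 0.357,"z": 0.032,"rx": 0,"ry": 0,"rz": 0.214,"fingers": 0.0},{"x": -0.108,"y": 0.357,"z": 0.032,"rx": 0,"ry": 0,"rz": 0.214,"fingers": 0.0},{"x": -0.108,"y": 0.357,"z": 0.032,"rx": 0,"ry": 0,"rz": 0.214,"fingers": 0.0}], "squeeze": 60}}

```text
time_s: 7.0
position: [0.5438, 0.2337, 0.1513]
eef_rot: [-2.006, -2.416, 0.003]
ft_force: [-1.1, -0.7, 0.9]
finger_gap: 0.0429
finger_force: 0.0
```

```bash
python3 - <<'E'
from h import *
s=telemetry.observe(); print(cur()[0],s["finger_gap"])
c=get_calibration("wrist"); im=grab_frame("wrist"); cv2.imwrite("pics/w3.png",im)
print("pockets",[proj(c,[.5472-.184*a,.2347+.983*a,.028]).round() for a in(-.105,-.035,.035,.105)])
E
```

```text
[0.54380853 0.23371227 0.15126752] 0.0429150802758427
pockets [array([323., 356.]), array([323., 276.]), array([324., 183.]), array([324.,  73.])]
```

View pics/w3.png

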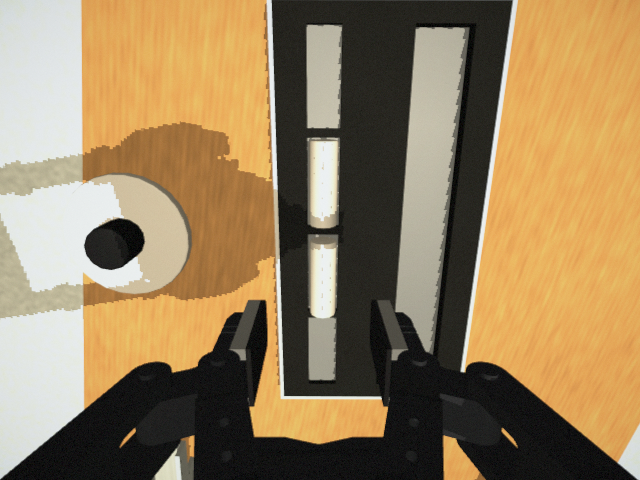

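The wrist view shows two rods, at (323,183) and (322,277), right where the pockets at x = ±35 mm were predicted. The outer pockets at (323,75) and (322,350) are empty, and the lid stands on the bench at (135,240). I pick the upper rod.

```bash
python3 - <<'E'
from h import *
im=cv2.imread("pics/w3.png"); c=get_calibration("wrist")
for uv in((323,183),(322.5,276.5)): print(ray(c,uv,.03))
p,r=cur()
plan([([.5408,.269,.0215],down(100.6)),([.5408,.269,.17],None),([.5047,.072,.17],down(98)),([.4685,-.1205,.17],down(95.5))])
t=get_calibration("top"); f=grab_frame("top"); cv2.imwrite("pics/t1.png",f)
hsv=cv2.cvtColor(f,cv2.COLOR_BGR2HSV); m=((hsv[...,1]<110)|(hsv[...,0]>30)|(hsv[...,2]<60)).astype(np.uint8)[245:295,315:450]*255
k=max(cv2.findContours(m,0,1)[0],key=cv2.contourArea); b=cv2.minAreaRect(k); print(b, ray(t,np.array(b[0])+[315,245],.036))
E
```

```text
[0.54046411 0.26943662 0.03      ]
[0.55334376 0.20057447 0.03      ]
d [0.088  0.009  0.3269] rot [-0.0005  0.0001  0.    ]  -> [0.5408 0.269  0.0215]
d [ 0.      0.     -0.3713] rot [0. 0. 0.]  -> [0.5408 0.269  0.17  ]
d [-0.4675 -0.1793  0.    ] rot [0.     0.     0.0289]  -> [0.5047 0.072  0.17  ]
d [-0.464  -0.1566  0.    ] rot [0.     0.     0.0278]  -> [ 0.4685 -0.1205  0.17  ]
((68.66070556640625, 23.117023468017578), (23.347929000854492, 112.09715270996094), 85.00625610351562) [ 0.46843932 -0.12051864  0.036     ]
```

Call:
{"api": "move_arm", "payload": {"motion": [{"x": 0.088,"y": 0.009,"z": 0.08,"rx": 0,"ry": 0,"rz": 0,"fingers": 0.0},{"x": 0.088,"y": 0.009,"z": 0.16,"rx": 0,"ry": 0,"rz": 0,"fingers": 0.0},{"x": 0.088,"y": 0.009,"z": 0.24,"rx": 0,"ry": 0,"rz": 0,"fingers": 0.0},{"x": 0.088,"y": 0.009,"z": 0.25,"rx": 0,"ry": 0,"rz": 0,"fingers": 0.0},{"x": 0.088,"y": 0.009,"z": 0.25,"rx": 0,"ry": 0,"rz": 0,"fingers": 0.0},{"x": 0.088,"y": 0.009,"z": 0.25,"rx": 0,"ry": 0,"rz": 0,"fingers": 0.0},{"x": 0.088,"y": 0.009,"z": 0.25,"rx": 0,"ry": 0,"rz": 0,"fingers": 0.0},{"x": 0.088,"y": 0.009,"z": 0.25,"rx": 0,"ry": 0,"rz": 0,"fingers": 0.0}], "squeeze": 60}}

```text
time_s: 7.77
position: [0.5432, 0.2695, 0.056]
eef_rot: [2.006, 2.415, 0.007]
ft_force: [-0.2, 0.3, -0.4]
finger_gap: 0.0425
finger_force: 0.0
```

Call:
{"api": "move_arm", "payload": {"motion": [{"x": 0,"y": -0.005,"z": 0.04,"rx": 0,"ry": 0,"rz": 0,"fingers": 0.0},{"x": 0,"y": -0.005,"z": 0.075,"rx": 0,"ry": 0,"rz": 0,"fingers": 0.0},{"x": 0,"y": -0.005,"z": 0.085,"rx": 0,"ry": 0,"rz": 0,"fingers": 0.0},{"x": 0,"y": -0.005,"z": 0.085,"rx": 0,"ry": 0,"rz": 0,"fingers": 0.0},{"x": 0,"y": -0.005,"z": 0.085,"rx": 0,"ry": 0,"rz": 0,"fingers": 0.0},{"x": 0,"y": -0.005,"z": 0.085,"rx": 0,"ry": 0,"rz": 0,"fingers": 0.0},{"x": 0,"y": -0.005,"z": 0.085,"rx": 0,"ry": 0,"rz": 0,"fingers": 0.0}], "squeeze": 60}}

```text
time_s: 8.35
position: [0.5398, 0.2688, 0.0185]
eef_rot: [2.007, 2.417, 0.0]
ft_force: [-0.1, -0.5, -0.0]
finger_gap: 0.0425
finger_force: 0.0
```

Call:
{"api": "move_arm", "payload": {"motion": [{"x": 0,"y": 0.002,"z": -0.01,"rx": 0,"ry": 0,"rz": 0,"fingers": 0.0},{"x": 0,"y": 0.002,"z": -0.01,"rx": 0,"ry": 0,"rz": 0,"fingers": 0.0},{"x": 0,"y": 0.002,"z": -0.01,"rx": 0,"ry": 0,"rz": 0,"fingers": -1},{"x": 0,"y": 0.002,"z": -0.01,"rx": 0,"ry": 0,"rz": 0,"fingers": -1},{"x": 0,"y": 0.002,"z": -0.01,"rx": 0,"ry": 0,"rz": 0,"fingers": -1},{"x": 0,"y": 0.002,"z": -0.01,"rx": 0,"ry": 0,"rz": 0,"fingers": -1},{"x": 0,"y": 0.002,"z": -0.01,"rx": 0,"ry": 0,"rz": 0,"fingers": -1},{"x": 0,"y": 0.002,"z": -0.01,"rx": 0,"ry": 0,"rz": 0,"fingers": -1},{"x": 0,"y": 0.002,"z": -0.01,"rx": 0,"ry": 0,"rz": 0,"fingers": -1},{"x": 0,"y": 0.002,"z": -0.01,"rx": 0,"ry": 0,"rz": 0,"fingers": -1}], "squeeze": 60}}

```text
time_s: 9.18
position: [0.5407, 0.2691, 0.023]
eef_rot: [2.007, 2.417, 0.001]
ft_force: [-0.1, -0.1, 4.2]
finger_gap: 0.0174
finger_force: 59.0
```

Call:
{"api": "move_arm", "payload": {"motion": [{"x": 0,"y": 0,"z": -0.05,"rx": 0,"ry": 0,"rz": 0,"fingers": -1},{"x": 0,"y": 0,"z": -0.13,"rx": 0,"ry": 0,"rz": 0,"fingers": -1},{"x": -0.05,"y": -0.02,"z": -0.23,"rx": 0,"ry": 0,"rz": 0,"fingers": -1},{"x": -0.14,"y": -0.05,"z": -0.32,"rx": 0,"ry": 0,"rz": 0.01,"fingers": -1},{"x": -0.23,"y": -0.09,"z": -0.37,"rx": 0,"ry": 0,"rz": 0.02,"fingers": -1},{"x": -0.32,"y": -0.12,"z": -0.37,"rx": 0,"ry": 0,"rz": 0.029,"fingers": -1},{"x": -0.41,"y": -0.155,"z": -0.37,"rx": 0,"ry": 0,"rz": 0.029,"fingers": -1},{"x": -0.468,"y": -0.179,"z": -0.37,"rx": 0,"ry": 0,"rz": 0.029,"fingers": -1},{"x": -0.468,"y": -0.179,"z": -0.37,"rx": 0,"ry": 0,"rz": 0.029,"fingers": -1}], "squeeze": 60}}

```text
time_s: 9.93
position: [0.5034, 0.0666, 0.1702]
eef_rot: [2.067, 2.364, -0.004]
ft_force: [1.1, -0.0, -0.6]
finger_gap: 0.0171
finger_force: 58.9
```

Call:
{"api": "move_arm", "payload": {"motion": [{"x": -0.09,"y": -0.03,"z": 0,"rx": 0,"ry": 0,"rz": 0,"fingers": -1},{"x": -0.18,"y": -0.06,"z": 0,"rx": 0,"ry": 0,"rz": 0.01,"fingers": -1},{"x": -0.27,"y": -0.09,"z": 0,"rx": 0,"ry": 0,"rz": 0.02,"fingers": -1},{"x": -0.36,"y": -0.12,"z": 0,"rx": 0,"ry": 0,"rz": 0.028,"fingers": -1},{"x": -0.43,"y": -0.145,"z": 0,"rx": 0,"ry": 0,"rz": 0.028,"fingers": -1},{"x": -0.464,"y": -0.157,"z": 0,"rx": 0,"ry": 0,"rz": 0.028,"fingers": -1},{"x": -0.464,"y": -0.157,"z": 0,"rx": 0,"ry": 0,"rz": 0.028,"fingers": -1},{"x": -0.464,"y": -0.157,"z": 0,"rx": 0,"ry": 0,"rz": 0.028,"fingers": -1},{"x": -0.464,"y": -0.157,"z": 0,"rx": 0,"ry": 0,"rz": 0.028,"fingers": -1}], "squeeze": 60}}

```text
time_s: 10.68
position: [0.468, -0.1199, 0.1699]
eef_rot: [-2.112, -2.324, -0.0]
ft_force: [0.4, -0.7, -1.3]
finger_gap: 0.0172
finger_force: 59.0
```

```bash
python3 - <<'E'
from h import *
s=telemetry.observe(); print(cur()[0],s["finger_gap"],s["ft_force"])
c=get_calibration("wrist"); im=grab_frame("wrist"); cv2.imwrite("pics/w4.png",im)
d=np.array([np.cos(np.radians(95.5)),np.sin(np.radians(95.5)),0]); o=np.array([.4685,-.1205,.036])
print([proj(c,o+d*a).round() for a in(-.134,0,.134)])
E
```

```text
[ 0.46802477 -0.11986039  0.16985674] 0.017194259453180965 [ 0.41892458 -0.66476317 -1.3185011 ]
[array([319., 379.]), array([319., 229.]), array([319.,  28.])]
```

View pics/w4.png

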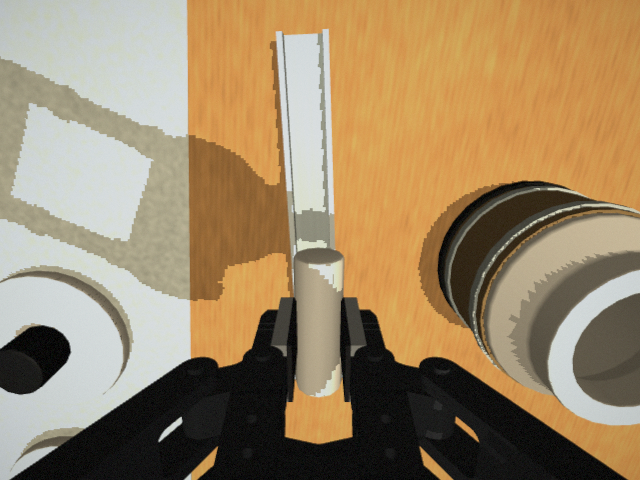

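The chute's mouth is at (303,32) and its walls at row 190 span 290–331, so its yaw differs a little from my estimate. The rod is held straight, centred at (318,320). I work out the chute line from these.

```bash
python3 - <<'E'
from h import *
c=get_calibration("wrist"); im=cv2.imread("pics/w4.png"); g=cv2.cvtColor(im,cv2.COLOR_BGR2HSV)
pts=[]
for v in(45,75,105,135,165):
    row=(g[v,:,1]<70)&(np.arange(640)>255)&(np.arange(640)<350); x=np.nonzero(row)[0]; pts.append(ray(c,((x[0]+x[-1])/2,v),.036)); print(v,x[0],x[-1],pts[-1].round(4), np.linalg.norm(ray(c,(x[0],v),.036)-ray(c,(x[-1],v),.036)).round(4))
pts=np.array(pts); d=pts[0]-pts[-1]; print("yaw",np.degrees(np.arctan2(d[1],d[0])))
m=ray(c,(303,32),.036); print("mouth",m, "centre",m-.134*d/np.linalg.norm(d))
E
```

```text
45 276 328 [0.4457 0.0021 0.036 ] 0.0337
75 278 329 [ 0.4482 -0.0157  0.036 ] 0.0338
105 280 330 [ 0.4508 -0.0342  0.036 ] 0.0339
135 283 331 [ 0.4538 -0.0536  0.036 ] 0.0333
165 285 332 [ 0.4567 -0.074   0.036 ] 0.0334
yaw 98.2807862700775
mouth [0.44566039 0.00963424 0.036     ] centre [ 0.46495965 -0.12296869  0.036     ]
```

```bash
python3 - <<'E'
from h import *
plan([([.460,-.0883,.038],down(98.3))])
E
```

```text
d [ 0.0796 -0.0126  0.3302] rot [-0.0003 -0.0006 -0.0308]  -> [ 0.46   -0.0883  0.038 ]
```

Call:
{"api": "move_arm", "payload": {"motion": [{"x": 0.08,"y": -0.013,"z": 0.06,"rx": 0,"ry": 0,"rz": -0.031,"fingers": -1},{"x": 0.08,"y": -0.013,"z": 0.14,"rx": 0,"ry": 0,"rz": -0.031,"fingers": -1},{"x": 0.08,"y": -0.013,"z": 0.22,"rx": 0,"ry": 0,"rz": -0.031,"fingers": -1},{"x": 0.08,"y": -0.013,"z": 0.28,"rx": 0,"ry": 0,"rz": -0.031,"fingers": -1},{"x": 0.08,"y": -0.013,"z": 0.3,"rx": 0,"ry": 0,"rz": -0.031,"fingers": -1},{"x": 0.08,"y": -0.013,"z": 0.31,"rx": 0,"ry": 0,"rz": -0.031,"fingers": -1},{"x": 0.08,"y": -0.013,"z": 0.32,"rx": 0,"ry": 0,"rz": -0.031,"fingers": -1},{"x": 0.08,"y": -0.013,"z": 0.325,"rx": 0,"ry": 0,"rz": -0.031,"fingers": -1},{"x": 0.08,"y": -0.013,"z": 0.325,"rx": 0,"ry": 0,"rz": -0.031,"fingers": -1},{"x": 0.08,"y": -0.013,"z": 0.325,"rx": 0,"ry": 0,"rz": -0.031,"fingers": -1},{"x": 0.08,"y": -0.013,"z": 0.325,"rx": 0,"ry": 0,"rz": -0.031,"fingers": -1}], "squeeze": 60}}

```text
time_s: 11.65
position: [0.4605, -0.0896, 0.0417]
eef_rot: [2.055, 2.374, 0.001]
ft_force: [-0.0, -0.7, 0.0]
finger_gap: 0.0175
finger_force: 59.0
```

Call:
{"api": "move_arm", "payload": {"motion": [{"x": 0,"y": 0,"z": 0.007,"rx": 0,"ry": 0,"rz": 0,"fingers": -1},{"x": 0,"y": 0,"z": 0.007,"rx": 0,"ry": 0,"rz": 0,"fingers": -1},{"x": 0,"y": 0,"z": 0.007,"rx": 0,"ry": 0,"rz": 0,"fingers": -1},{"x": 0,"y": 0,"z": 0.007,"rx": 0,"ry": 0,"rz": 0,"fingers": 0},{"x": 0,"y": 0,"z": 0.007,"rx": 0,"ry": 0,"rz": 0,"fingers": 0},{"x": 0,"y": 0,"z": 0.007,"rx": 0,"ry": 0,"rz": 0,"fingers": 0},{"x": 0,"y": 0,"z": 0.007,"rx": 0,"ry": 0,"rz": 0,"fingers": 0},{"x": 0,"y": 0,"z": -0.1,"rx": 0,"ry": 0,"rz": 0,"fingers": 0},{"x": 0,"y": 0,"z": -0.2,"rx": 0,"ry": 0,"rz": 0,"fingers": 0},{"x": 0,"y": 0,"z": -0.3,"rx": 0,"ry": 0,"rz": 0,"fingers": 0},{"x": 0,"y": 0,"z": -0.3,"rx": 0,"ry": 0,"rz": 0,"fingers": 0},{"x": 0,"y": 0,"z": -0.3,"rx": 0,"ry": 0,"rz": 0,"fingers": 0}], "squeeze": 60}}

```text
time_s: 12.65
position: [0.4614, -0.0898, 0.164]
eef_rot: [2.052, 2.371, 0.005]
ft_force: [0.7, -0.1, -1.0]
finger_gap: 0.0426
finger_force: 0.0
```

```bash
python3 - <<'E'
from h import *
s=telemetry.observe(); print(cur()[0],s["finger_gap"],s["ft_force"])
c=get_calibration("wrist"); im=grab_frame("wrist"); cv2.imwrite("pics/w5.png",im)
p,r=cur()
plan([([.508,.06,.165],down(99.5)),([.5533,.2005,.06],down(100.6)),([.5533,.2005,.0225],down(100.6))])
E
```

```text
[ 0.46137349 -0.0897952   0.16402891] 0.042559142706263174 [ 0.66197324 -0.08449008 -0.98543488]
d [ 0.3528  0.1716 -0.009 ] rot [ 0.0013  0.0006 -0.0139]  -> [0.508 0.06  0.165]
d [0.3277 0.1697 0.2625] rot [ 0.      0.     -0.0122]  -> [0.5533 0.2005 0.06  ]
d [0.     0.     0.0937] rot [0. 0. 0.]  -> [0.5533 0.2005 0.0225]
```

View pics/w5.png

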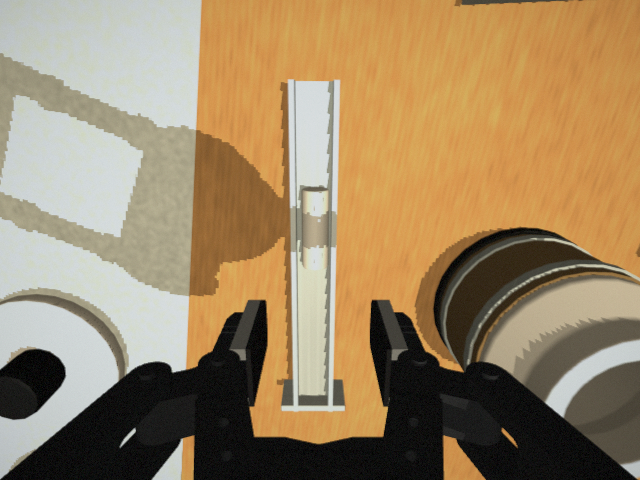

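Rod A lies in the trough at (314,227). The chute runs from its mouth at (314,82) to its plate at (313,395). Now the second rod.

Call:
{"api": "move_arm", "payload": {"motion": [{"x": 0.09,"y": 0.04,"z": 0,"rx": 0,"ry": 0,"rz": 0,"fingers": 0},{"x": 0.18,"y": 0.085,"z": 0,"rx": 0,"ry": 0,"rz": 0,"fingers": 0},{"x": 0.27,"y": 0.13,"z": 0,"rx": 0,"ry": 0,"rz": -0.01,"fingers": 0},{"x": 0.353,"y": 0.172,"z": 0,"rx": 0,"ry": 0,"rz": -0.02,"fingers": 0},{"x": 0.44,"y": 0.215,"z": 0,"rx": 0,"ry": 0,"rz": -0.026,"fingers": 0},{"x": 0.53,"y": 0.26,"z": 0,"rx": 0,"ry": 0,"rz": -0.026,"fingers": 0},{"x": 0.61,"y": 0.305,"z": 0,"rx": 0,"ry": 0,"rz": -0.026,"fingers": 0},{"x": 0.677,"y": 0.348,"z": 0.05,"rx": 0,"ry": 0,"rz": -0.026,"fingers": 0},{"x": 0.677,"y": 0.348,"z": 0.15,"rx": 0,"ry": 0,"rz": -0.026,"fingers": 0},{"x": 0.677,"y": 0.348,"z": 0.25,"rx": 0,"ry": 0,"rz": -0.026,"fingers": 0},{"x": 0.677,"y": 0.348,"z": 0.25,"rx": 0,"ry": 0,"rz": -0.026,"fingers": 0},{"x": 0.677,"y": 0.348,"z": 0.25,"rx": 0,"ry": 0,"rz": -0.026,"fingers": 0}], "squeeze": 60}}

```text
time_s: 13.7
position: [0.5557, 0.1978, 0.0558]
eef_rot: [-2.003, -2.413, 0.013]
ft_force: [0.3, -0.6, 1.1]
finger_gap: 0.0425
finger_force: 0.0
```

```bash
python3 - <<'E'
from h import *
c=get_calibration("wrist"); im=grab_frame("wrist"); cv2.imwrite("pics/w6.png",im)
print(cur()[0],cur()[1].as_rotvec()); plan([([.5533,.2005,.0225],down(100.6))])
E
```

```text
[0.55790358 0.19813583 0.05971676] [-2.00628057 -2.4153178   0.00403698]
d [ 0.008  -0.0099  0.0931] rot [-0.002   0.0002 -0.0003]  -> [0.5533 0.2005 0.0225]
```

Call:
{"api": "move_arm", "payload": {"motion": [{"x": 0.008,"y": -0.008,"z": 0.03,"rx": 0,"ry": 0,"rz": 0,"fingers": 0},{"x": 0.008,"y": -0.008,"z": 0.07,"rx": 0,"ry": 0,"rz": 0,"fingers": 0},{"x": 0.008,"y": -0.008,"z": 0.085,"rx": 0,"ry": 0,"rz": 0,"fingers": 0},{"x": 0.008,"y": -0.008,"z": 0.085,"rx": 0,"ry": 0,"rz": 0,"fingers": 0},{"x": 0.008,"y": -0.008,"z": 0.085,"rx": 0,"ry": 0,"rz": 0,"fingers": 0},{"x": 0.008,"y": -0.008,"z": 0.085,"rx": 0,"ry": 0,"rz": 0,"fingers": 0},{"x": 0.008,"y": -0.008,"z": 0.085,"rx": 0,"ry": 0,"rz": 0,"fingers": 0},{"x": 0.008,"y": -0.008,"z": 0.085,"rx": 0,"ry": 0,"rz": 0,"fingers": 0}], "squeeze": 60}}

```text
time_s: 14.42
position: [0.5556, 0.2013, 0.0276]
eef_rot: [2.007, 2.416, 0.002]
ft_force: [0.8, -0.0, -0.4]
finger_gap: 0.0426
finger_force: 0.0
```

Call:
{"api": "move_arm", "payload": {"motion": [{"x": -0.002,"y": -0.006,"z": 0.012,"rx": 0,"ry": 0,"rz": 0,"fingers": 0},{"x": -0.002,"y": -0.006,"z": 0.012,"rx": 0,"ry": 0,"rz": 0,"fingers": 0},{"x": -0.002,"y": -0.006,"z": 0.012,"rx": 0,"ry": 0,"rz": 0,"fingers": -1},{"x": -0.002,"y": -0.006,"z": 0.012,"rx": 0,"ry": 0,"rz": 0,"fingers": -1},{"x": -0.002,"y": -0.006,"z": 0.012,"rx": 0,"ry": 0,"rz": 0,"fingers": -1},{"x": -0.002,"y": -0.006,"z": 0.012,"rx": 0,"ry": 0,"rz": 0,"fingers": -1},{"x": -0.002,"y": -0.006,"z": 0.012,"rx": 0,"ry": 0,"rz": 0,"fingers": -1},{"x": -0.002,"y": -0.006,"z": 0.012,"rx": 0,"ry": 0,"rz": 0,"fingers": -1},{"x": -0.002,"y": -0.006,"z": 0.012,"rx": 0,"ry": 0,"rz": 0,"fingers": -1}], "squeeze": 60}}

```text
time_s: 15.17
position: [0.5529, 0.1999, 0.0217]
eef_rot: [2.007, 2.417, 0.0]
ft_force: [-0.0, 0.8, 0.7]
finger_gap: 0.0177
finger_force: 58.7
```

```bash
python3 - <<'E'
from h import *
s=telemetry.observe(); p,r=cur(); print(p,s["finger_gap"],s["ft_force"])
plan([([p[0],p[1],.165],None),([.511,.02,.165],down(99.5)),([.470,-.1577,.10],down(98.3))])
E
```

```text
[0.55286246 0.19992407 0.02174985] 0.017658496854689575 [-0.04084475  0.80243985  0.66387688]
d [ 0.000e+00  1.000e-04 -3.581e-01] rot [0. 0. 0.]  -> [0.5529 0.1999 0.165 ]
d [-0.4229 -0.1855 -0.    ] rot [ 0.0001 -0.      0.012 ]  -> [0.511 0.02  0.165]
d [-0.4212 -0.1744  0.1625] rot [0.     0.     0.0133]  -> [ 0.47   -0.1577  0.1   ]
```

Call:
{"api": "move_arm", "payload": {"motion": [{"x": 0,"y": 0,"z": -0.06,"rx": 0,"ry": 0,"rz": 0,"fingers": -1},{"x": 0,"y": 0,"z": -0.16,"rx": 0,"ry": 0,"rz": 0,"fingers": -1},{"x": -0.04,"y": -0.02,"z": -0.25,"rx": 0,"ry": 0,"rz": 0,"fingers": -1},{"x": -0.13,"y": -0.06,"z": -0.34,"rx": 0,"ry": 0,"rz": 0.01,"fingers": -1},{"x": -0.22,"y": -0.1,"z": -0.358,"rx": 0,"ry": 0,"rz": 0.012,"fingers": -1},{"x": -0.31,"y": -0.136,"z": -0.358,"rx": 0,"ry": 0,"rz": 0.012,"fingers": -1},{"x": -0.4,"y": -0.175,"z": -0.358,"rx": 0,"ry": 0,"rz": 0.012,"fingers": -1},{"x": -0.48,"y": -0.21,"z": -0.358,"rx": 0,"ry": 0,"rz": 0.02,"fingers": -1},{"x": -0.57,"y": -0.248,"z": -0.358,"rx": 0,"ry": 0,"rz": 0.025,"fingers": -1},{"x": -0.66,"y": -0.286,"z": -0.358,"rx": 0,"ry": 0,"rz": 0.025,"fingers": -1},{"x": -0.74,"y": -0.32,"z": -0.358,"rx": 0,"ry": 0,"rz": 0.025,"fingers": -1},{"x": -0.82,"y": -0.352,"z": -0.358,"rx": 0,"ry": 0,"rz": 0.025,"fingers": -1}], "squeeze": 60}}

```text
time_s: 16.17
position: [0.4737, -0.1501, 0.1648]
eef_rot: [2.055, 2.377, -0.0]
ft_force: [0.7, -0.2, -0.6]
finger_gap: 0.0173
finger_force: 58.8
```

Call:
{"api": "move_arm", "payload": {"motion": [{"x": -0.02,"y": -0.01,"z": 0,"rx": 0,"ry": 0,"rz": 0,"fingers": -1},{"x": -0.02,"y": -0.01,"z": 0,"rx": 0,"ry": 0,"rz": 0,"fingers": -1},{"x": -0.02,"y": -0.01,"z": 0,"rx": 0,"ry": 0,"rz": 0,"fingers": -1},{"x": -0.02,"y": -0.01,"z": 0,"rx": 0,"ry": 0,"rz": 0,"fingers": -1},{"x": -0.02,"y": -0.01,"z": 0,"rx": 0,"ry": 0,"rz": 0,"fingers": -1},{"x": -0.02,"y": -0.01,"z": 0,"rx": 0,"ry": 0,"rz": 0,"fingers": -1}], "squeeze": 60}}

```text
time_s: 16.67
position: [0.4722, -0.1557, 0.1648]
eef_rot: [-2.052, -2.379, -0.0]
ft_force: [0.4, 0.3, -0.3]
finger_gap: 0.0175
finger_force: 58.8
```

```bash
cat >> h.py <<'E'
def chute(im,c,rows,x0,x1,z=.036):
    g=cv2.cvtColor(im,cv2.COLOR_BGR2HSV); P=[];W=[]
    for v in rows:
        x=x0+np.nonzero(g[v,x0:x1,1]<70)[0]
        if len(x)<10: continue
        a,b=ray(c,(x[0],v),z),ray(c,(x[-1],v),z); P.append((a+b)/2); W.append(np.linalg.norm(a-b))
    P=np.array(P); W=np.array(W); k=abs(W-.034)<.003; P=P[k]
    d=P[0]-P[-1]; return P,W.round(4),np.degrees(np.arctan2(d[1],d[0]))
E
python3 - <<'E'
from h import *
s=telemetry.observe(); print(cur()[0],s["finger_gap"],s["ft_force"])
c=get_calibration("wrist"); im=grab_frame("wrist"); cv2.imwrite("pics/w7.png",im)
P,W,y=chute(im,c,range(10,200,15),250,370); print(P[[0,-1]],W,y)
o=np.array([.465,-.123,.036]);d=np.array([-.144,.99,0]); print("mouth px",proj(c,o+.134*d))
plan([([.470,-.1577,.039],down(98.3))])
E
```

```text
[ 0.47220475 -0.1556591   0.16484699] 0.017483205481856175 [ 0.40303449  0.25759031 -0.31160421]
[[ 0.44806346 -0.01573008  0.036     ]
 [ 0.46389747 -0.12703664  0.036     ]] [0.0334 0.0338 0.0335 0.0333 0.0336 0.0334 0.0337 0.0335 0.0332 0.0336
 0.034  0.0337 0.0334] 98.09634024129963
mouth px [315.2079745  -38.43628353]
d [-0.0039 -0.006   0.3147] rot [ 0.     -0.0001  0.0016]  -> [ 0.47   -0.1577  0.039 ]
```

View pics/w7.png

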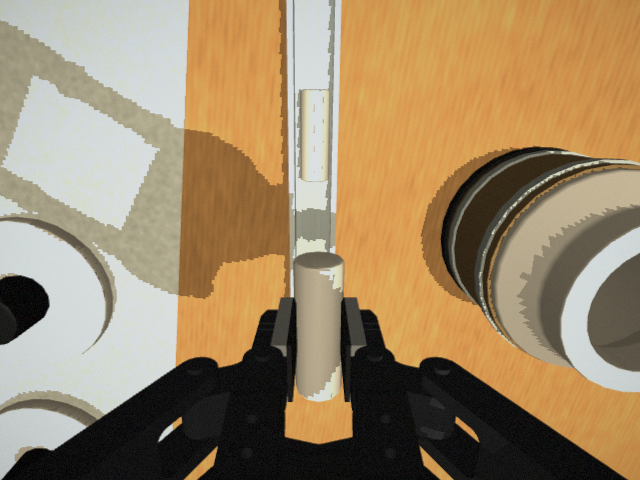

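Chute unmoved, rod A in it at (314,135), rod B held straight. I lower rod B behind it.

Call:
{"api": "move_arm", "payload": {"motion": [{"x": -0.006,"y": -0.009,"z": 0.08,"rx": 0,"ry": 0,"rz": 0,"fingers": -1},{"x": -0.006,"y": -0.009,"z": 0.16,"rx": 0,"ry": 0,"rz": 0,"fingers": -1},{"x": -0.006,"y": -0.009,"z": 0.24,"rx": 0,"ry": 0,"rz": 0,"fingers": -1},{"x": -0.006,"y": -0.009,"z": 0.28,"rx": 0,"ry": 0,"rz": 0,"fingers": -1},{"x": -0.006,"y": -0.009,"z": 0.3,"rx": 0,"ry": 0,"rz": 0,"fingers": -1},{"x": -0.006,"y": -0.009,"z": 0.31,"rx": 0,"ry": 0,"rz": 0,"fingers": -1},{"x": -0.006,"y": -0.009,"z": 0.312,"rx": 0,"ry": 0,"rz": 0,"fingers": -1},{"x": -0.006,"y": -0.009,"z": 0.312,"rx": 0,"ry": 0,"rz": 0,"fingers": -1},{"x": -0.006,"y": -0.009,"z": 0.312,"rx": 0,"ry": 0,"rz": 0,"fingers": -1},{"x": -0.006,"y": -0.009,"z": 0.312,"rx": 0,"ry": 0,"rz": 0,"fingers": -1}], "squeeze": 60}}

```text
time_s: 17.55
position: [0.4695, -0.1601, 0.0417]
eef_rot: [2.052, 2.375, 0.001]
ft_force: [0.3, 0.5, -0.8]
finger_gap: 0.0173
finger_force: 58.9
```

Call:
{"api": "move_arm", "payload": {"motion": [{"x": 0,"y": 0,"z": 0.007,"rx": 0,"ry": 0,"rz": 0,"fingers": -1},{"x": 0,"y": 0,"z": 0.007,"rx": 0,"ry": 0,"rz": 0,"fingers": -1},{"x": 0,"y": 0,"z": 0.007,"rx": 0,"ry": 0,"rz": 0,"fingers": -1},{"x": 0,"y": 0,"z": 0.007,"rx": 0,"ry": 0,"rz": 0,"fingers": 0},{"x": 0,"y": 0,"z": 0.007,"rx": 0,"ry": 0,"rz": 0,"fingers": 0},{"x": 0,"y": 0,"z": 0.007,"rx": 0,"ry": 0,"rz": 0,"fingers": 0},{"x": 0,"y": 0,"z": 0.007,"rx": 0,"ry": 0,"rz": 0,"fingers": 0},{"x": 0,"y": 0,"z": -0.1,"rx": 0,"ry": 0,"rz": 0,"fingers": 0.3},{"x": 0,"y": 0,"z": -0.2,"rx": 0,"ry": 0,"rz": 0,"fingers": 0.3},{"x": 0.093,"y": 0,"z": -0.25,"rx": 0,"ry": 0,"rz": 0,"fingers": 0.3},{"x": 0.093,"y": 0,"z": -0.25,"rx": 0,"ry": 0,"rz": 0,"fingers": 0.3},{"x": 0.093,"y": 0,"z": -0.25,"rx": 0,"ry": 0,"rz": 0,"fingers": 0.3}], "squeeze": 60}}

```text
time_s: 18.55
position: [0.4642, -0.1223, 0.1423]
eef_rot: [2.049, 2.376, 0.003]
ft_force: [-0.1, 0.0, -0.5]
finger_gap: 0.0555
finger_force: 0.0
```

Call:
{"api": "move_arm", "payload": {"motion": [{"x": 0,"y": 0,"z": 0,"rx": 0,"ry": 0,"rz": 0,"fingers": 0.3},{"x": 0,"y": 0,"z": 0,"rx": 0,"ry": 0,"rz": 0,"fingers": 0.3},{"x": 0,"y": 0,"z": 0,"rx": 0,"ry": 0,"rz": 0,"fingers": 0.3}], "squeeze": 60}}

```text
time_s: 18.8
position: [0.4626, -0.1233, 0.1383]
eef_rot: [-2.053, -2.374, 0.002]
ft_force: [0.7, -0.2, -0.4]
finger_gap: 0.0559
finger_force: 0.0
```

```bash
python3 - <<'E'
from h import *
s=telemetry.observe(); print(cur()[0],s["finger_gap"],s["ft_force"])
c=get_calibration("wrist"); im=grab_frame("wrist"); cv2.imwrite("pics/w8.png",im)
P,W,y=chute(im,c,range(40,340,15),250,370); print(P[[0,-1]],W,y)
plan([([.465,-.123,.015],down(98.2))])
E
```

```text
[ 0.46257597 -0.12328445  0.13832205] 0.055885242854309326 [ 0.69988903 -0.20927598 -0.38486465]
[[ 0.44659754 -0.00328409  0.036     ]
 [ 0.47180289 -0.18614864  0.036     ]] [0.0337 0.0335 0.0338 0.0336 0.0334 0.0332 0.0336 0.034  0.0338 0.0336
 0.0333 0.0337 0.0329 0.0326 0.033  0.0335 0.0332 0.0337 0.0334 0.0339] 97.84798120356265
d [-3.000e-04  6.700e-03  3.088e-01] rot [-0.0016 -0.0007  0.001 ]  -> [ 0.465 -0.123  0.015]
```

View pics/w8.png

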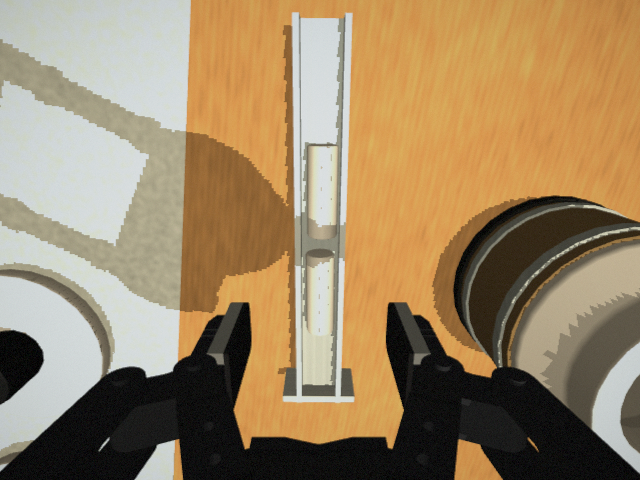

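Both rods lie in the trough at (322,190) and (320,293). The mouth is at (322,18) and the plate at (318,385). I grip the chute at mid-length.

Call:
{"api": "move_arm", "payload": {"motion": [{"x": 0,"y": 0.0015,"z": 0.08,"rx": 0,"ry": 0,"rz": 0,"fingers": 0.3},{"x": 0,"y": 0.0015,"z": 0.16,"rx": 0,"ry": 0,"rz": 0,"fingers": 0.3},{"x": 0,"y": 0.0015,"z": 0.24,"rx": 0,"ry": 0,"rz": 0,"fingers": 0.3},{"x": 0,"y": 0.0015,"z": 0.28,"rx": 0,"ry": 0,"rz": 0,"fingers": 0.3},{"x": 0,"y": 0.0015,"z": 0.3,"rx": 0,"ry": 0,"rz": 0,"fingers": 0.3},{"x": 0,"y": 0.0015,"z": 0.306,"rx": 0,"ry": 0,"rz": 0,"fingers": 0.3},{"x": 0,"y": 0.0015,"z": 0.306,"rx": 0,"ry": 0,"rz": 0,"fingers": 0.3},{"x": 0,"y": 0.0015,"z": 0.306,"rx": 0,"ry": 0,"rz": 0,"fingers": 0.3},{"x": 0,"y": 0.0015,"z": 0.306,"rx": 0,"ry": 0,"rz": 0,"fingers": 0.3}], "squeeze": 60}}

```text
time_s: 19.6
position: [0.4649, -0.1233, 0.0195]
eef_rot: [2.052, 2.375, 0.002]
ft_force: [-0.2, 0.1, -0.4]
finger_gap: 0.0557
finger_force: 0.0
```

Call:
{"api": "move_arm", "payload": {"motion": [{"x": 0,"y": -0.004,"z": 0.011,"rx": 0,"ry": 0,"rz": 0,"fingers": 0.3},{"x": 0,"y": -0.004,"z": 0.011,"rx": 0,"ry": 0,"rz": 0,"fingers": 0.3},{"x": 0,"y": -0.004,"z": 0.011,"rx": 0,"ry": 0,"rz": 0,"fingers": -0.2},{"x": 0,"y": -0.004,"z": 0.011,"rx": 0,"ry": 0,"rz": 0,"fingers": -0.5},{"x": 0,"y": -0.004,"z": 0.011,"rx": 0,"ry": 0,"rz": 0,"fingers": -1},{"x": 0,"y": -0.004,"z": 0.011,"rx": 0,"ry": 0,"rz": 0,"fingers": -1},{"x": 0,"y": -0.004,"z": 0.011,"rx": 0,"ry": 0,"rz": 0,"fingers": -1},{"x": 0,"y": -0.004,"z": 0.011,"rx": 0,"ry": 0,"rz": 0,"fingers": -1},{"x": 0,"y": -0.004,"z": 0.011,"rx": 0,"ry": 0,"rz": 0,"fingers": -1},{"x": 0,"y": -0.004,"z": 0.011,"rx": 0,"ry": 0,"rz": 0,"fingers": -1}], "squeeze": 110}}

```text
time_s: 20.43
position: [0.4626, -0.1232, 0.0141]
eef_rot: [2.054, 2.376, 0.001]
ft_force: [-1.0, 0.7, 5.9]
finger_gap: 0.032
finger_force: 110.1
```

The chute is gripped. I work out the carry-and-tip poses.

```bash
python3 - <<'E'
from h import *
J=np.array([.6457,-.140]); a=np.degrees(np.arctan2(J[1],J[0])); d=np.r_[J/np.linalg.norm(J),0]; k=np.array([0,0,1.])
p,r=cur()
def pose(mx,mz,th):
    M=np.r_[J,0]+d*mx+k*mz; R_=down(a)*R.from_euler('y',-th,degrees=True)
    return M-R_.apply([.134,0,-.0089]),R_
S=pose(-.014,.20,0); L=(np.array([p[0],p[1],.20]),down(98))
print("lift+swing"); plan([(L[0],None),(S[0],S[1])])
print("tip rows from S")
for mz,th in((.165,0),(.160,8),(.150,18),(.142,25),(.135,32),(.130,40),(.130,43)): plan([pose(-.014,mz,th)],S)
E
```

```text
lift+swing
d [-2.000e-04  4.000e-04 -4.649e-01] rot [0. 0. 0.]  -> [ 0.4626 -0.1232  0.2   ]
d [0.022  0.1004 0.0223] rot [ 6.0000e-04 -4.0000e-04  1.2286e+00]  -> [ 0.5011 -0.1086  0.1911]
tip rows from S
d [0.     0.     0.0875] rot [0. 0. 0.]  -> [ 0.5011 -0.1086  0.1561]
d [0.0002 0.     0.0532] rot [ 0.     -0.0889  0.    ]  -> [ 0.5011 -0.1087  0.1698]
d [0.0095 0.     0.0204] rot [-0.  -0.2 -0. ]  -> [ 0.5048 -0.1094  0.1829]
d [0.022  0.     0.0013] rot [ 0.     -0.2778  0.    ]  -> [ 0.5097 -0.1105  0.1906]
d [ 0.0391 -0.     -0.0184] rot [ 0.     -0.3556  0.    ]  -> [ 0.5164 -0.112   0.1985]
d [ 0.0641  0.     -0.0455] rot [ 0.     -0.4444  0.    ]  -> [ 0.5261 -0.1141  0.2093]
d [ 0.0748 -0.     -0.0594] rot [ 0.     -0.4778  0.    ]  -> [ 0.5303 -0.115   0.2149]
```

Call:
{"api": "move_arm", "payload": {"motion": [{"x": 0,"y": 0,"z": -0.01,"rx": 0,"ry": 0,"rz": 0,"fingers": -1},{"x": 0,"y": 0,"z": -0.04,"rx": 0,"ry": 0,"rz": 0,"fingers": -1},{"x": 0,"y": 0,"z": -0.09,"rx": 0,"ry": 0,"rz": 0,"fingers": -1},{"x": 0,"y": 0,"z": -0.15,"rx": 0,"ry": 0,"rz": 0,"fingers": -1},{"x": 0,"y": 0,"z": -0.21,"rx": 0,"ry": 0,"rz": 0,"fingers": -1},{"x": 0,"y": 0,"z": -0.27,"rx": 0,"ry": 0,"rz": 0,"fingers": -1},{"x": 0,"y": 0,"z": -0.33,"rx": 0,"ry": 0,"rz": 0,"fingers": -1},{"x": 0,"y": 0,"z": -0.39,"rx": 0,"ry": 0,"rz": 0,"fingers": -1},{"x": 0,"y": 0,"z": -0.43,"rx": 0,"ry": 0,"rz": 0,"fingers": -1},{"x": 0,"y": 0,"z": -0.455,"rx": 0,"ry": 0,"rz": 0,"fingers": -1},{"x": 0,"y": 0,"z": -0.465,"rx": 0,"ry": 0,"rz": 0,"fingers": -1}], "squeeze": 110}}

```text
time_s: 21.35
position: [0.4625, -0.1232, 0.201]
eef_rot: [2.053, 2.376, 0.001]
ft_force: [-0.1, -0.6, -4.0]
finger_gap: 0.0318
finger_force: 110.0
```

Call:
{"api": "move_arm", "payload": {"motion": [{"x": 0,"y": 0,"z": 0,"rx": 0,"ry": 0,"rz": 0.02,"fingers": -1},{"x": 0,"y": 0,"z": 0,"rx": 0,"ry": 0,"rz": 0.06,"fingers": -1},{"x": 0,"y": 0,"z": 0,"rx": 0,"ry": 0,"rz": 0.11,"fingers": -1},{"x": 0,"y": 0,"z": 0,"rx": 0,"ry": 0,"rz": 0.17,"fingers": -1},{"x": 0,"y": 0,"z": 0,"rx": 0,"ry": 0,"rz": 0.23,"fingers": -1},{"x": 0,"y": 0,"z": 0,"rx": 0,"ry": 0,"rz": 0.29,"fingers": -1},{"x": 0,"y": 0,"z": 0,"rx": 0,"ry": 0,"rz": 0.35,"fingers": -1},{"x": 0,"y": 0,"z": 0,"rx": 0,"ry": 0,"rz": 0.41,"fingers": -1},{"x": 0,"y": 0,"z": 0,"rx": 0,"ry": 0,"rz": 0.47,"fingers": -1},{"x": 0,"y": 0,"z": 0,"rx": 0,"ry": 0,"rz": 0.53,"fingers": -1},{"x": 0,"y": 0,"z": 0,"rx": 0,"ry": 0,"rz": 0.58,"fingers": -1},{"x": 0,"y": 0,"z": 0,"rx": 0,"ry": 0,"rz": 0.614,"fingers": -1}], "squeeze": 110}}

```text
time_s: 22.35
position: [0.4616, -0.1229, 0.1975]
eef_rot: [-2.923, -1.147, 0.004]
ft_force: [-0.5, -1.1, -5.6]
finger_gap: 0.0318
finger_force: 110.0
```

Call:
{"api": "move_arm", "payload": {"motion": [{"x": 0.004,"y": 0.002,"z": 0,"rx": 0,"ry": 0,"rz": 0.04,"fingers": -1},{"x": 0.012,"y": 0.005,"z": 0,"rx": 0,"ry": 0,"rz": 0.1,"fingers": -1},{"x": 0.022,"y": 0.01,"z": 0,"rx": 0,"ry": 0,"rz": 0.16,"fingers": -1},{"x": 0.032,"y": 0.014,"z": 0,"rx": 0,"ry": 0,"rz": 0.22,"fingers": -1},{"x": 0.042,"y": 0.018,"z": 0,"rx": 0,"ry": 0,"rz": 0.28,"fingers": -1},{"x": 0.052,"y": 0.022,"z": 0,"rx": 0,"ry": 0,"rz": 0.34,"fingers": -1},{"x": 0.062,"y": 0.026,"z": 0,"rx": 0,"ry": 0,"rz": 0.4,"fingers": -1},{"x": 0.072,"y": 0.03,"z": 0.005,"rx": 0,"ry": 0,"rz": 0.46,"fingers": -1},{"x": 0.082,"y": 0.034,"z": 0.01,"rx": 0,"ry": 0,"rz": 0.52,"fingers": -1},{"x": 0.09,"y": 0.037,"z": 0.016,"rx": 0,"ry": 0,"rz": 0.57,"fingers": -1},{"x": 0.096,"y": 0.039,"z": 0.022,"rx": 0,"ry": 0,"rz": 0.6,"fingers": -1},{"x": 0.096,"y": 0.039,"z": 0.022,"rx": 0,"ry": 0,"rz": 0.614,"fingers": -1}], "squeeze": 110}}

```text
time_s: 23.35
position: [0.5004, -0.1079, 0.188]
eef_rot: [-3.123, 0.336, 0.006]
ft_force: [-0.8, -0.1, -5.0]
finger_gap: 0.0322
finger_force: 110.0
```

Call:
{"api": "move_arm", "payload": {"motion": [{"x": 0,"y": 0,"z": 0,"rx": 0,"ry": 0,"rz": 0,"fingers": -1},{"x": 0,"y": 0,"z": 0,"rx": 0,"ry": 0,"rz": 0,"fingers": -1},{"x": 0,"y": 0,"z": 0,"rx": 0,"ry": 0,"rz": 0,"fingers": -1}], "squeeze": 110}}

```text
time_s: 23.6
position: [0.5008, -0.1084, 0.1903]
eef_rot: [3.124, -0.332, -0.001]
ft_force: [-0.0, 0.2, -4.5]
finger_gap: 0.0321
finger_force: 110.0
```

```bash
python3 - <<'E'
from h import *
s=telemetry.observe(); print(cur()[0],cur()[1].as_matrix().round(3).tolist(),s["finger_gap"],s["ft_force"])
c=get_calibration("wrist"); im=grab_frame("wrist"); cv2.imwrite("pics/w9.png",im)
J=np.array([.6457,-.140,.136]); print("jar px",proj(c,J),[proj(c,J+.036*np.array([np.cos(t),np.sin(t),0])).round() for t in(0,1.571,3.142,4.712)])
E
```

```text
[ 0.50075044 -0.10835923  0.19026554] [[0.978, -0.21, -0.0], [-0.21, -0.978, 0.0], [-0.0, 0.0, -1.0]] 0.03205971146731279 [-0.03760041  0.19727401 -4.53912369]
jar px [320.25566392 -53.09983874] [array([ 302., -158.]), array([239., -32.]), array([337.,  39.]), array([404., -74.])]
```

View pics/w9.png

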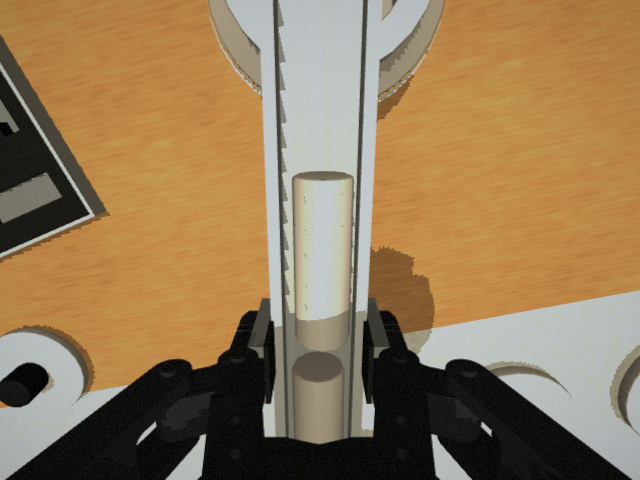

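The mouth points at the jar: the rim is symmetric about column 328 and the chute's centre line is at 327. Both rods are in the trough at (323,260) and (318,400), so I tip.

Call:
{"api": "move_arm", "payload": {"motion": [{"x": 0,"y": 0,"z": 0.05,"rx": 0,"ry": 0,"rz": 0,"fingers": -1},{"x": 0,"y": 0,"z": 0.085,"rx": 0,"ry": 0,"rz": 0,"fingers": -1},{"x": 0,"y": 0,"z": 0.064,"rx": 0,"ry": -0.06,"rz": 0,"fingers": -1},{"x": 0.003,"y": 0,"z": 0.041,"rx": 0,"ry": -0.13,"rz": 0,"fingers": -1},{"x": 0.0095,"y": 0,"z": 0.02,"rx": 0,"ry": -0.2,"rz": 0,"fingers": -1},{"x": 0.022,"y": 0,"z": 0.001,"rx": 0,"ry": -0.278,"rz": 0,"fingers": -1},{"x": 0.039,"y": 0,"z": -0.018,"rx": 0,"ry": -0.356,"rz": 0,"fingers": -1},{"x": 0.057,"y": 0,"z": -0.038,"rx": 0,"ry": -0.42,"rz": 0,"fingers": -1},{"x": 0.075,"y": 0,"z": -0.059,"rx": 0,"ry": -0.478,"rz": 0,"fingers": -1},{"x": 0.075,"y": 0,"z": -0.059,"rx": 0,"ry": -0.478,"rz": 0,"fingers": -1},{"x": 0.075,"y": 0,"z": -0.059,"rx": 0,"ry": -0.478,"rz": 0,"fingers": -1},{"x": 0.075,"y": 0,"z": -0.059,"rx": 0,"ry": -0.478,"rz": 0,"fingers": -1}], "squeeze": 110}}

```text
time_s: 24.65
position: [0.5308, -0.1148, 0.2125]
eef_rot: [-2.836, 0.302, 1.119]
ft_force: [-0.2, 0.9, -3.0]
finger_gap: 0.0318
finger_force: 111.4
```

Call:
{"api": "move_arm", "payload": {"motion": [{"x": 0,"y": 0,"z": 0,"rx": 0,"ry": 0,"rz": 0,"fingers": -1},{"x": 0,"y": 0,"z": 0,"rx": 0,"ry": 0,"rz": 0,"fingers": -1},{"x": 0,"y": 0,"z": 0,"rx": 0,"ry": 0,"rz": 0,"fingers": -1},{"x": 0,"y": 0,"z": 0,"rx": 0,"ry": 0,"rz": 0,"fingers": -1},{"x": 0,"y": 0,"z": 0,"rx": 0,"ry": 0,"rz": 0,"fingers": -1},{"x": 0,"y": 0,"z": 0,"rx": 0,"ry": 0,"rz": 0,"fingers": -1},{"x": 0,"y": 0,"z": 0,"rx": 0,"ry": 0,"rz": 0,"fingers": -1},{"x": 0,"y": 0,"z": 0,"rx": 0,"ry": 0,"rz": 0,"fingers": -1}], "squeeze": 110}}

```text
time_s: 25.32
position: [0.5302, -0.1146, 0.2141]
eef_rot: [-2.836, 0.303, 1.118]
ft_force: [0.0, -0.4, -4.1]
finger_gap: 0.0319
finger_force: 111.4
```

```bash
python3 - <<'E'
from h import *
s=telemetry.observe(); print(cur()[0],s["finger_gap"],s["ft_force"])
im=grab_frame("wrist"); f=grab_frame("scene")
cv2.imwrite("pics/w10.png",np.hstack([cv2.resize(im,(400,300)),cv2.resize(f[180:360,180:420],(400,300))]))
E
```

```text
[ 0.53023382 -0.1145773   0.2141166 ] 0.031942531240009744 [ 0.01779467 -0.39111483 -4.10428466]
```

View pics/w10.png

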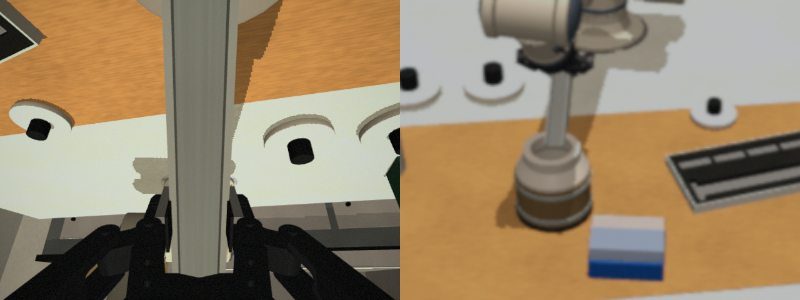

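The trough is empty in the wrist view, and the scene crop shows the mouth in the jar with no rod outside it. The rods' last part I check by mean weight.

```bash
python3 - <<'E'
from h import *
F=[];T=[]
for i in range(10): grab_frame("wrist"); s=telemetry.observe(); F.append(s["ft_force"]); T.append(s["ft_torque"])
print(np.mean(F,0),np.std(F,0),np.mean(T,0))
p,r=cur(); x=r.apply([1,0,0]); M=p+r.apply([.134,0,-.0089]); print("mouth",M)
# scene view: trough cross-section samples along its last 80 mm
c=get_calibration("scene"); f=grab_frame("scene"); zc=-r.apply([0,0,1])
for a in(.0,.01,.02,.04,.06,.08): print(a,[f[int(v),int(u)].tolist() for u,v in [proj(c,M-a*x+zc*h) for h in(.0,.012)]])
E
```

```text
[ 0.09884776  0.03568843 -3.81768951] [0.35314343 0.40353034 0.43676069] [-0.14259539 -0.79032085  0.00121178]
mouth [ 0.63197949 -0.13654813  0.12913582]
0.0 [[109, 116, 117], [112, 119, 121]]
0.01 [[111, 118, 120], [111, 118, 120]]
0.02 [[111, 118, 120], [111, 118, 120]]
0.04 [[110, 117, 119], [110, 117, 119]]
0.06 [[109, 116, 118], [109, 116, 117]]
0.08 [[109, 115, 117], [109, 115, 117]]
```

Call:
{"api": "move_arm", "payload": {"motion": [{"x": 0,"y": 0,"z": -0.04,"rx": 0,"ry": -0.07,"rz": 0,"fingers": -1},{"x": 0,"y": 0,"z": -0.04,"rx": 0,"ry": -0.08,"rz": 0,"fingers": -1},{"x": 0,"y": 0,"z": 0,"rx": 0,"ry": 0,"rz": 0,"fingers": -1},{"x": 0,"y": 0,"z": -0.04,"rx": 0,"ry": -0.08,"rz": 0,"fingers": -1},{"x": 0,"y": 0,"z": -0.04,"rx": 0,"ry": -0.08,"rz": 0,"fingers": -1},{"x": 0,"y": 0,"z": -0.04,"rx": 0,"ry": -0.08,"rz": 0,"fingers": -1},{"x": 0,"y": 0,"z": -0.04,"rx": 0,"ry": -0.08,"rz": 0,"fingers": -1},{"x": 0,"y": 0,"z": -0.04,"rx": 0,"ry": -0.08,"rz": 0,"fingers": -1},{"x": 0,"y": 0,"z": -0.04,"rx": 0,"ry": -0.08,"rz": 0,"fingers": -1},{"x": 0,"y": 0,"z": -0.04,"rx": 0,"ry": -0.08,"rz": 0,"fingers": -1}], "squeeze": 110}}

```text
time_s: 26.8
position: [0.5423, -0.1172, 0.229]
eef_rot: [-2.757, 0.294, 1.276]
ft_force: [0.7, -0.2, -4.2]
finger_gap: 0.0321
finger_force: 114.6
```

```bash
python3 - <<'E'
from h import *
F=[]
for i in range(6): f=grab_frame("scene"); F.append(telemetry.observe()["ft_force"])
print(np.mean(F,0)); cv2.imwrite("pics/s2.png",f)
p,r=cur(); print(p)
c=get_calibration("scene"); M=p+r.apply([.134,0,-.0089]); print(proj(c,M))
plan([(p+[0,0,.06],None)],(p,r))
g=cv2.cvtColor(f,cv2.COLOR_BGR2GRAY); u,v=proj(c,M).astype(int); print(g[v-22:v+16:2,u-14:u+15:2])
E
```

```text
[-0.06436393 -0.15480049 -3.52554222]
[ 0.54111914 -0.11695441  0.2257973 ]
[272.53732311 266.53806208]
d [-0.1152  0.     -0.096 ] rot [0. 0. 0.]  -> [ 0.5411 -0.117   0.2858]
[[187 188 187 188 184 131 111 115 117 116 120 104 138 142 140]
 [187 188 187 187 180 128 114 116 116 117 119 109 141 143 141]
 [188 188 188 187 171 120 113 116 116 117 117 108 137 137 136]
 [182 178 177 171 149 114 114 116 117 119 114  94 105 102 100]
 [148 147 148 143 120 111 116 117 118 121 112  90  98  97  95]
 [147 147 148 129 115 108 116 117 117 121 107  90  95  95  95]
 [147 147 145 123 117 110 118 117 117 122 107  93  94  95  94]
 [148 147 142 112 121 109 118 118 117 123 104  95  95  94  94]
 [147 145 143 138 128 109 118 119 119 125 121 133 116  99  95]
 [144 142 138 126 120 112 118 119 118 124 116 139 141 129 100]
 [142 128 105 105 112 112 118 119 119 122 100 110 134 141 127]
 [129  98  97 101  99 105 105 109 111 106  98 101 112 141 140]
 [115  91  96  96  92  92  92  92  93  93  97  99 100 138 144]
 [119  90  87  89  96 102 104 106 105 103  97  93 115 141 155]
 [137 104  98 103 105 107 108 109 109 109 109 118 137 142 133]
 [143 139 122 110 107 108 109 109 112 125 138 140 141 126 108]
 [128 140 142 139 136 133 131 136 138 161 148 134 114  99 111]
 [106 114 123 134 138 138 138 137 136 135 118 105 100 101 145]
 [106 107 109 111 111 112 112 111 109 107 105 102 102 128 169]]
```

The scene pixels show the trough floor plain right down to its clean mouth edge, so the chute is empty. I raise and level it, then carry it to the case.

```bash
python3 - <<'E'
from h import *
p,r=cur()
plan([(p+[-.02,0,.05],None),([.50,-.108,.25],down(-12.2)),([.50,.06,.25],down(44)),([.547,.235,.25],down(100.6)),([.547,.235,.16],down(100.6))])
E
```

```text
d [-0.1273  0.0106 -0.0425] rot [0. 0. 0.]  -> [ 0.5211 -0.117   0.2758]
d [ 0.0135 -0.0107  0.0846] rot [1.000e-04 5.577e-01 2.000e-04]  -> [ 0.5   -0.108  0.25 ]
d [-0.0888 -0.4105  0.    ] rot [ 0.      0.     -0.6244]  -> [0.5  0.06 0.25]
d [ 0.3884 -0.2331  0.    ] rot [ 0.      0.     -0.6289]  -> [0.547 0.235 0.25 ]
d [0.    0.    0.225] rot [0. 0. 0.]  -> [0.547 0.235 0.16 ]
```

Call:
{"api": "move_arm", "payload": {"motion": [{"x": -0.06,"y": 0,"z": -0.02,"rx": 0,"ry": 0,"rz": 0,"fingers": -1},{"x": -0.127,"y": 0,"z": -0.042,"rx": 0,"ry": 0,"rz": 0,"fingers": -1},{"x": -0.127,"y": 0,"z": -0.042,"rx": 0,"ry": 0.06,"rz": 0,"fingers": -1},{"x": -0.127,"y": 0,"z": -0.03,"rx": 0,"ry": 0.13,"rz": 0,"fingers": -1},{"x": -0.124,"y": 0,"z": -0.015,"rx": 0,"ry": 0.2,"rz": 0,"fingers": -1},{"x": -0.122,"y": 0,"z": 0,"rx": 0,"ry": 0.27,"rz": 0,"fingers": -1},{"x": -0.12,"y": 0,"z": 0.012,"rx": 0,"ry": 0.34,"rz": 0,"fingers": -1},{"x": -0.118,"y": 0,"z": 0.024,"rx": 0,"ry": 0.41,"rz": 0,"fingers": -1},{"x": -0.116,"y": 0,"z": 0.036,"rx": 0,"ry": 0.48,"rz": 0,"fingers": -1},{"x": -0.114,"y": 0,"z": 0.042,"rx": 0,"ry": 0.54,"rz": 0,"fingers": -1},{"x": -0.114,"y": 0,"z": 0.042,"rx": 0,"ry": 0.558,"rz": 0,"fingers": -1},{"x": -0.114,"y": 0,"z": 0.042,"rx": 0,"ry": 0.558,"rz": 0,"fingers": -1}], "squeeze": 110}}

```text
time_s: 28.1
position: [0.498, -0.1075, 0.2512]
eef_rot: [3.124, -0.333, 0.003]
ft_force: [0.3, -0.2, -3.4]
finger_gap: 0.0317
finger_force: 114.5
```

Call:
{"api": "move_arm", "payload": {"motion": [{"x": -0.005,"y": -0.03,"z": 0,"rx": 0,"ry": 0,"rz": -0.05,"fingers": -1},{"x": -0.015,"y": -0.07,"z": 0,"rx": 0,"ry": 0,"rz": -0.11,"fingers": -1},{"x": -0.025,"y": -0.11,"z": 0,"rx": 0,"ry": 0,"rz": -0.17,"fingers": -1},{"x": -0.035,"y": -0.15,"z": 0,"rx": 0,"ry": 0,"rz": -0.23,"fingers": -1},{"x": -0.045,"y": -0.19,"z": 0,"rx": 0,"ry": 0,"rz": -0.29,"fingers": -1},{"x": -0.055,"y": -0.23,"z": 0,"rx": 0,"ry": 0,"rz": -0.35,"fingers": -1},{"x": -0.065,"y": -0.27,"z": 0,"rx": 0,"ry": 0,"rz": -0.41,"fingers": -1},{"x": -0.072,"y": -0.31,"z": 0,"rx": 0,"ry": 0,"rz": -0.47,"fingers": -1},{"x": -0.08,"y": -0.35,"z": 0,"rx": 0,"ry": 0,"rz": -0.53,"fingers": -1},{"x": -0.085,"y": -0.38,"z": 0,"rx": 0,"ry": 0,"rz": -0.58,"fingers": -1},{"x": -0.089,"y": -0.41,"z": 0,"rx": 0,"ry": 0,"rz": -0.624,"fingers": -1},{"x": -0.089,"y": -0.41,"z": 0,"rx": 0,"ry": 0,"rz": -0.624,"fingers": -1}], "squeeze": 110}}

```text
time_s: 29.1
position: [0.4995, 0.0617, 0.2494]
eef_rot: [-2.908, -1.183, 0.005]
ft_force: [-0.8, 0.2, -2.8]
finger_gap: 0.0317
finger_force: 114.5
```

```bash
python3 - <<'E'
from h import *
s=telemetry.observe(); p,r=cur(); print(p,r.as_matrix().round(3).tolist(),s["finger_gap"],s["ft_force"])
plan([([.547,.235,.25],down(100.6)),([.547,.235,.16],down(100.6))])
E
```

```text
[0.49948649 0.06168829 0.24941637] [[0.716, 0.698, -0.004], [0.698, -0.716, 0.001], [-0.002, -0.003, -1.0]] 0.03168670120932552 [-0.83790883  0.20590815 -2.80943185]
d [ 0.3875 -0.2273 -0.0015] rot [-2.400e-03  2.000e-04 -6.258e-01]  -> [0.547 0.235 0.25 ]
d [0.    0.    0.225] rot [0. 0. 0.]  -> [0.547 0.235 0.16 ]
```

Call:
{"api": "move_arm", "payload": {"motion": [{"x": 0.03,"y": -0.015,"z": 0,"rx": 0,"ry": 0,"rz": -0.05,"fingers": -1},{"x": 0.07,"y": -0.04,"z": 0,"rx": 0,"ry": 0,"rz": -0.11,"fingers": -1},{"x": 0.11,"y": -0.065,"z": 0,"rx": 0,"ry": 0,"rz": -0.17,"fingers": -1},{"x": 0.15,"y": -0.09,"z": 0,"rx": 0,"ry": 0,"rz": -0.23,"fingers": -1},{"x": 0.19,"y": -0.11,"z": 0,"rx": 0,"ry": 0,"rz": -0.29,"fingers": -1},{"x": 0.23,"y": -0.135,"z": 0,"rx": 0,"ry": 0,"rz": -0.35,"fingers": -1},{"x": 0.27,"y": -0.16,"z": 0,"rx": 0,"ry": 0,"rz": -0.41,"fingers": -1},{"x": 0.31,"y": -0.18,"z": 0,"rx": 0,"ry": 0,"rz": -0.47,"fingers": -1},{"x": 0.35,"y": -0.205,"z": 0,"rx": 0,"ry": 0,"rz": -0.53,"fingers": -1},{"x": 0.375,"y": -0.22,"z": 0,"rx": 0,"ry": 0,"rz": -0.58,"fingers": -1},{"x": 0.388,"y": -0.228,"z": 0,"rx": 0,"ry": 0,"rz": -0.626,"fingers": -1},{"x": 0.388,"y": -0.228,"z": 0,"rx": 0,"ry": 0,"rz": -0.626,"fingers": -1}], "squeeze": 110}}

```text
time_s: 30.1
position: [0.5481, 0.234, 0.2487]
eef_rot: [-2.009, -2.413, 0.005]
ft_force: [-0.8, -0.5, -3.8]
finger_gap: 0.032
finger_force: 114.4
```

Call:
{"api": "move_arm", "payload": {"motion": [{"x": 0,"y": 0,"z": 0.05,"rx": 0,"ry": 0,"rz": 0,"fingers": -1},{"x": 0,"y": 0,"z": 0.1,"rx": 0,"ry": 0,"rz": 0,"fingers": -1},{"x": 0,"y": 0,"z": 0.14,"rx": 0,"ry": 0,"rz": 0,"fingers": -1},{"x": 0,"y": 0,"z": 0.17,"rx": 0,"ry": 0,"rz": 0,"fingers": -1},{"x": 0,"y": 0,"z": 0.2,"rx": 0,"ry": 0,"rz": 0,"fingers": -1},{"x": 0,"y": 0,"z": 0.2,"rx": 0,"ry": 0,"rz": 0,"fingers": -1},{"x": 0,"y": 0,"z": 0.2,"rx": 0,"ry": 0,"rz": 0,"fingers": -1},{"x": 0,"y": 0,"z": 0.2,"rx": 0,"ry": 0,"rz": 0,"fingers": -1},{"x": 0,"y": 0,"z": 0.2,"rx": 0,"ry": 0,"rz": 0,"fingers": -1}], "squeeze": 110}}

```text
time_s: 30.85
position: [0.5486, 0.2333, 0.1717]
eef_rot: [2.012, 2.411, 0.003]
ft_force: [0.3, 0.4, -4.3]
finger_gap: 0.0318
finger_force: 114.4
```

```bash
python3 - <<'E'
from h import *
s=telemetry.observe(); p,r=cur(); print(p,s["finger_gap"],s["ft_force"])
c=get_calibration("wrist"); im=grab_frame("wrist"); cv2.imwrite("pics/w11.png",im)
g=cv2.cvtColor(im,cv2.COLOR_BGR2GRAY)
o=np.array([.6226,.2492,.02]); d=np.array([-.184,.983,0]); n=np.array([.983,.184,0])
print("slot edges exp",[(proj(c,o+d*a-n*.019).round(),proj(c,o+d*a+n*.019).round()) for a in(-.1,0,.1)])
for v in range(20,380,40): print(v,g[v,380:500:4].tolist())
# chute walls in hand
h=cv2.cvtColor(im,cv2.COLOR_BGR2HSV)
for v in range(10,280,60):
    print(v,g[v,250:400:5].tolist())
E
```

```text
[0.54855626 0.23331348 0.17173696] 0.03184785932055257 [ 0.29650117  0.35780141 -4.31708624]
slot edges exp [(array([383., 330.]), array([427., 330.])), (array([389., 219.]), array([437., 219.])), (array([397.,  82.]), array([451.,  82.]))]
20 [228, 227, 227, 32, 33, 34, 30, 39, 34, 35, 39, 32, 34, 35, 35, 33, 37, 35, 32, 34, 33, 32, 36, 32, 31, 32, 35, 224, 179, 177]
60 [231, 229, 35, 30, 35, 179, 177, 177, 178, 177, 179, 176, 176, 176, 177, 176, 152, 8, 16, 37, 32, 37, 33, 32, 34, 31, 228, 173, 171, 180]
100 [233, 213, 36, 35, 155, 184, 185, 184, 183, 185, 184, 183, 181, 182, 181, 99, 12, 21, 39, 29, 37, 36, 40, 33, 37, 230, 179, 180, 181, 179]
140 [228, 38, 38, 36, 186, 186, 184, 186, 184, 185, 183, 186, 185, 183, 166, 28, 9, 36, 39, 30, 35, 34, 34, 103, 228, 176, 183, 180, 177, 182]
180 [37, 35, 33, 182, 181, 179, 180, 182, 179, 180, 179, 179, 177, 162, 52, 19, 38, 33, 35, 33, 33, 42, 151, 207, 178, 175, 178, 184, 179, 183]
220 [38, 38, 63, 175, 174, 173, 176, 176, 174, 175, 174, 173, 160, 68, 21, 37, 42, 31, 35, 36, 38, 234, 182, 176, 181, 171, 177, 178, 183, 179]
260 [37, 36, 1
[... 472 characters left out ...]
6, 226, 225, 226, 226, 226, 226, 226, 227, 226, 226, 216, 150, 154, 77, 160, 226, 227, 221, 38]
70 [116, 120, 232, 231, 231, 96, 229, 230, 231, 230, 229, 231, 230, 231, 231, 231, 231, 230, 232, 231, 230, 231, 153, 144, 82, 232, 231, 232, 36, 38]
130 [120, 119, 152, 234, 235, 157, 209, 232, 233, 232, 233, 233, 232, 233, 234, 232, 232, 232, 232, 233, 234, 221, 155, 81, 233, 233, 234, 35, 36, 187]
190 [123, 122, 120, 235, 235, 236, 100, 232, 231, 230, 229, 232, 230, 233, 233, 230, 229, 233, 231, 232, 234, 151, 80, 235, 235, 236, 39, 39, 82, 180]
250 [119, 122, 124, 118, 234, 235, 101, 147, 150, 226, 224, 225, 226, 229, 228, 226, 228, 228, 228, 231, 148, 136, 150, 234, 235, 34, 37, 39, 170, 172]
```

```bash
python3 - <<'E'
from h import *
c=get_calibration("wrist"); p,r=cur()
Tt=np.eye(4);Tt[:3,:3]=r.as_matrix();Tt[:3,3]=p
X=np.linalg.inv(Tt)@c["pose"]
# chute in hand: lateral/yaw from walls
im=cv2.imread("pics/w11.png"); g=cv2.cvtColor(im,cv2.COLOR_BGR2GRAY).astype(int)
zt=p[2]+.0039+.018; Q=[]
for v in range(10,280,20):
    d=np.diff(g[v]); 
    l=[u for u in range(245,280) if abs(d[u])>40]; rr=[u for u in range(365,400) if d[u]<-60]
    if l and rr:
        a,b=ray(c,(l[0]+1,v),zt),ray(c,(rr[-1]+.5,v),zt); q=r.inv().apply((a+b)/2-p); Q.append(q[:2]); print(v,l[0],rr[-1],q.round(4),np.linalg.norm(a-b).round(4))
Q=np.array(Q); k=np.polyfit(Q[:,0],Q[:,1],1); print("yaw off deg",np.degrees(k[0]),"lat at 0",k[1])
# along offset from w8
T8=np.eye(4); T8[:3,:3]=R.from_rotvec([-2.053,-2.374,.002]).as_matrix(); T8[:3,3]=[.46258,-.12328,.13832]
c8=dict(mtx=c["mtx"],pose=T8@X); m=ray(c8,(322.5,13.5),.036); b=ray(c8,(318.5,401.5),.036); print(m,b,np.linalg.norm(m-b),(m+b)/2)
w=cv2.imread("pics/w8.png"); gg=cv2.cvtColor(w,cv2.COLOR_BGR2GRAY); print(gg[6:24,296].tolist(),gg[392:412,318].tolist())
E
```

```text
10 270 391 [ 0.108   0.0035 -0.0219] 0.033
30 271 389 [ 0.1031  0.0034 -0.0219] 0.0327
50 256 388 [ 0.0981  0.0013 -0.0219] 0.0371
70 257 386 [ 0.0929  0.0011 -0.0219] 0.0368
90 258 385 [ 0.0875  0.0012 -0.0219] 0.0368
110 259 383 [ 0.082   0.001  -0.0219] 0.0365
130 260 382 [ 0.0764  0.0011 -0.0219] 0.0364
150 261 380 [ 0.0705  0.0009 -0.0219] 0.0361
170 262 379 [ 0.0644  0.001  -0.0219] 0.0361
190 263 377 [ 0.0582  0.0008 -0.0219] 0.0357
210 264 376 [ 0.0517  0.0008 -0.0219] 0.0357
230 265 374 [ 0.0451  0.0007 -0.0219] 0.0353
250 266 372 [ 0.0382  0.0005 -0.0219] 0.0349
270 279 371 [ 0.031   0.0026 -0.0219] 0.0308
yaw off deg 1.0426225634978932 lat at 0 0.00011791258244744788
[0.4451941  0.01001899 0.036     ] [ 0.4816171  -0.25273976  0.036     ] 0.2652711751391414 [ 0.4634056  -0.12136039  0.036     ]
[156, 157, 157, 156, 155, 154, 192, 210, 211, 213, 212, 215, 212, 213, 215, 213, 212, 212] [84, 83, 85, 87, 195, 217, 218, 217, 217, 217, 180, 168, 168, 167, 163, 166, 161, 163, 164, 164]
```

```bash
cat >> h.py <<'E'
def inhand(im,c,p,r,rows,l0=245,l1=275,r0=362,r1=402):
    """wall-top centre line of the held chute in the tool frame, from its known 34 mm width"""
    g=cv2.GaussianBlur(cv2.cvtColor(im,cv2.COLOR_BGR2GRAY),(3,1),0).astype(int); Q=[]
    for v in rows:
        d=np.diff(g[v]); L=l0+np.argmax(abs(d[l0:l1])); Rr=r0+np.argmin(d[r0:r1])
        if abs(d[L])<25 or d[Rr]>-40: continue
        dep=.034*c["mtx"][0,0]/(Rr-L); n=np.linalg.solve(c["mtx"],[(L+Rr)/2+.5,v,1])*dep
        Q.append(r.inv().apply(c["pose"][:3,:3]@n+c["pose"][:3,3]-p))
    Q=np.array(Q); kz=np.polyfit(Q[:,0],Q[:,2],1); ky=np.polyfit(Q[:,0],Q[:,1],1)
    return len(Q),np.degrees(np.arctan(kz[0])),kz[1],np.degrees(np.arctan(ky[0])),ky[1],np.std(Q[:,2]-np.polyval(kz,Q[:,0]))
E
python3 - <<'E'
from h import *
c=get_calibration("wrist"); p,r=cur()
for v in(1,): print("slope z deg (neg = mouth up), z0, yaw, y0, rms:",inhand(cv2.imread("pics/w11.png"),c,p,r,range(44,256,6)))
T=np.eye(4);T[:3,:3]=r.as_matrix();T[:3,3]=p; X=np.linalg.inv(T)@c["pose"]
c0=dict(mtx=c["mtx"],pose=X)  # tool frame = identity
for f in("w9",): print(f,inhand(cv2.imread(f"pics/{f}.png"),c0,np.zeros(3),R.identity(),range(120,256,6),255,285,355,390))
# slot end edge in w11 along its centre line
g=cv2.cvtColor(cv2.imread("pics/w11.png"),cv2.COLOR_BGR2GRAY)
print("exp end",proj(c,np.array([.6226,.2492,.02])+.137*np.array([-.184,.983,0])),g[10:60:2,428].tolist())
E
```

```text
slope z deg (neg = mouth up), z0, yaw, y0, rms: (36, np.float64(13.816205520311343), np.float64(-0.039617644160949796), np.float64(3.7880194466074975), np.float64(-0.002780715911708238), np.float64(0.0038215279382877716))
w9 (18, np.float64(13.890202493724473), np.float64(0.008520073807815456), np.float64(-1.1108105201206346), np.float64(0.0008214959900421997), np.float64(0.005914837284453597))
exp end [428.43147248  23.26407419] [33, 37, 32, 38, 37, 34, 33, 34, 34, 13, 12, 163, 173, 174, 173, 174, 174, 175, 174, 176, 175, 177, 178, 179, 177]
```

```bash
python3 - <<'E'
s=open('h.py').read(); i=s.index('def inhand')
open('h.py','w').write(s[:i]+'''def inhand(im,c,p,r,rows,l0=240,r1=405,th=195):
    """wall-top centre line of the held chute in the tool frame, from its known 34 mm width"""
    g=cv2.cvtColor(im,cv2.COLOR_BGR2GRAY); Q=[]
    for v in rows:
        u=np.nonzero(g[v,l0:r1]>th)[0]+l0; w=u[-1]-u[0]+1
        dep=.034*c["mtx"][0,0]/w; n=np.linalg.solve(c["mtx"],[(u[0]+u[-1]+1)/2,v+.5,1])*dep
        Q.append(r.inv().apply(c["pose"][:3,:3]@n+c["pose"][:3,3]-p))
    Q=np.array(Q); kz=np.polyfit(Q[:,0],Q[:,2],1); ky=np.polyfit(Q[:,0],Q[:,1],1)
    return "pitch(neg=mouth up) %.2f z0 %.4f yaw %.2f y0 %.4f rms %.4f"%(np.degrees(np.arctan(kz[0])),kz[1],np.degrees(np.arctan(ky[0])),ky[1],np.std(Q[:,2]-np.polyval(kz,Q[:,0])))
''')
E
python3 - <<'E'
from h import *
grab_frame("wrist"); grab_frame("wrist")
c=get_calibration("wrist"); p,r=cur(); im=grab_frame("wrist"); cv2.imwrite("pics/w12.png",im); print(p)
print(inhand(im,c,p,r,range(20,250,6)))
T=np.eye(4);T[:3,:3]=r.as_matrix();T[:3,3]=p; X=np.linalg.inv(T)@c["pose"]; np.save("X.npy",X)
print("w9",inhand(cv2.imread("pics/w9.png"),dict(mtx=c["mtx"],pose=X),np.zeros(3),R.identity(),range(110,280,6),255,390,175))
g=cv2.cvtColor(im,cv2.COLOR_BGR2GRAY).astype(int)
E=[]
for v in range(60,310,10):
    u=np.nonzero(g[v,375:440]>140)[0]+375; u=u[(g[v,u-4]<60)|(g[v,u-3]<60)]; E.append(ray(c,(u[0],v+.5),.02))
E=np.array(E); d=E[0]-E[-1]; d/=np.linalg.norm(d); k=np.polyfit(E[:,1],E[:,0],1); print("left edge yaw",np.degrees(np.arctan2(-1,k[0]))%180,"x at y=.2492",np.polyval(k,.2492),"slot y-line x", np.polyval(k,.2492)+.019/np.cos(np.arctan(k[0])))
col=g[5:60,425:440].mean(1); v=5+np.argmax(col<22); print(col.round().tolist()[10:32]); print("end top edge",v,ray(c,(428,v),.02), ray(c,(428,v),.02)-np.array([-.184,.983,0])*.137)
E
```

```text
[0.54833043 0.2333088  0.17120462]
pitch(neg=mouth up) -6.32 z0 -0.0211 yaw 0.48 y0 0.0003 rms 0.0004
w9 pitch(neg=mouth up) 0.21 z0 -0.0213 yaw 0.19 y0 0.0002 rms 0.0005
left edge yaw 79.39610825510957 x at y=.2492 0.6035993497096631 slot y-line x 0.6229294527357514
[35.0, 35.0, 34.0, 33.0, 34.0, 35.0, 35.0, 35.0, 36.0, 34.0, 34.0, 34.0, 25.0, 12.0, 11.0, 10.0, 124.0, 155.0, 171.0, 173.0, 173.0, 173.0]
end top edge 28 [0.59744287 0.38089002 0.02      ] [0.62265087 0.24621902 0.02      ]
```

The chute pitched 6.3° mouth-up in the grip, so I correct for that when presenting it to the slot. The slot is measured at about (.6235,.2467) with yaw 100.6°.

```bash
cat >> h.py <<'E'
SLOT=np.array([.6235,.2467,.026])
def tcp_for(C,yaw,ctr=(.0025,.0003,-.0032),pitch=6.3,yo=.4):
    Rt=down(yaw)*(R.from_euler('y',pitch,degrees=True)*R.from_euler('z',yo,degrees=True)).inv()
    return C-Rt.apply(ctr),Rt
E
python3 - <<'E'
from h import *
plan([tcp_for(SLOT+[0,0,.05],100.6),tcp_for(SLOT+[0,0,.016],100.6)])
E
```

```text
d [-0.0079  0.1901  0.2449] rot [ 0.0004 -0.0701 -0.0077]  -> [0.6237 0.2439 0.0731]
d [0.0093 0.     0.0845] rot [0. 0. 0.]  -> [0.6237 0.2439 0.0391]
```

Call:
{"api": "move_arm", "payload": {"motion": [{"x": 0,"y": 0.05,"z": 0,"rx": 0,"ry": -0.02,"rz": 0,"fingers": -1},{"x": 0,"y": 0.1,"z": 0,"rx": 0,"ry": -0.05,"rz": -0.008,"fingers": -1},{"x": -0.004,"y": 0.15,"z": 0.03,"rx": 0,"ry": -0.07,"rz": -0.008,"fingers": -1},{"x": -0.008,"y": 0.19,"z": 0.08,"rx": 0,"ry": -0.07,"rz": -0.008,"fingers": -1},{"x": -0.008,"y": 0.19,"z": 0.14,"rx": 0,"ry": -0.07,"rz": -0.008,"fingers": -1},{"x": -0.008,"y": 0.19,"z": 0.19,"rx": 0,"ry": -0.07,"rz": -0.008,"fingers": -1},{"x": -0.008,"y": 0.19,"z": 0.23,"rx": 0,"ry": -0.07,"rz": -0.008,"fingers": -1},{"x": -0.008,"y": 0.19,"z": 0.245,"rx": 0,"ry": -0.07,"rz": -0.008,"fingers": -1},{"x": -0.008,"y": 0.19,"z": 0.245,"rx": 0,"ry": -0.07,"rz": -0.008,"fingers": -1},{"x": -0.008,"y": 0.19,"z": 0.245,"rx": 0,"ry": -0.07,"rz": -0.008,"fingers": -1},{"x": -0.008,"y": 0.19,"z": 0.245,"rx": 0,"ry": -0.07,"rz": -0.008,"fingers": -1},{"x": -0.008,"y": 0.19,"z": 0.245,"rx": 0,"ry": -0.07,"rz": -0.008,"fingers": -1}], "squeeze": 110}}

```text
time_s: 32.05
position: [0.6243, 0.244, 0.0744]
eef_rot: [1.942, 2.357, -0.103]
ft_force: [-0.7, -0.3, -3.6]
finger_gap: 0.0316
finger_force: 114.4
```

```bash
python3 - <<'E'
from h import *
grab_frame("wrist"); grab_frame("wrist")
c=get_calibration("wrist"); p,r=cur(); im=grab_frame("wrist"); cv2.imwrite("pics/w13.png",im); print(p)
g=cv2.cvtColor(im,cv2.COLOR_BGR2GRAY)
for v in (5,40,90,140,190,240): print(v,g[v,225:420:3].tolist())
plan([tcp_for(SLOT+[0,0,.016],100.6)])
E
```

```text
[0.6239764  0.24389058 0.07378539]
5 [37, 35, 37, 32, 32, 35, 33, 20, 18, 21, 232, 231, 231, 231, 229, 213, 95, 188, 229, 232, 232, 231, 230, 231, 231, 230, 230, 232, 232, 231, 231, 231, 231, 231, 231, 228, 230, 231, 231, 231, 231, 231, 231, 230, 230, 155, 155, 156, 146, 81, 146, 231, 232, 231, 231, 231, 37, 33, 37, 37, 37, 34, 31, 54, 231]
40 [35, 39, 38, 40, 40, 40, 37, 22, 22, 23, 42, 233, 235, 235, 234, 235, 99, 125, 233, 234, 233, 233, 233, 233, 233, 234, 234, 233, 233, 233, 233, 234, 233, 234, 233, 234, 233, 234, 233, 233, 233, 234, 234, 234, 234, 159, 160, 161, 82, 97, 236, 234, 235, 235, 234, 35, 38, 39, 36, 31, 35, 36, 108, 234, 234]
90 [37, 33, 33, 36, 36, 34, 36, 31, 24, 25, 26, 109, 237, 237, 237, 237, 220, 101, 235, 236, 237, 237, 236, 236, 236, 236, 235, 236, 236, 236, 236, 236, 236, 237, 236, 237, 237, 237, 236, 237, 236, 236, 236, 236, 162, 161, 162, 82, 97, 236, 237, 237, 237, 230, 40, 38, 41, 40, 39, 39, 39, 236, 236, 187, 189]
140 [28, 26, 25, 38, 37, 36, 39, 39, 35, 23, 27, 27, 158, 238, 239, 239, 238, 107, 127, 237, 237, 238, 237, 238, 239, 237, 238, 239, 237, 23
[... 171 characters left out ...]
90 [25, 25, 18, 23, 19, 20, 30, 20, 25, 24, 23, 26, 22, 215, 238, 239, 239, 229, 104, 238, 237, 238, 238, 237, 237, 238, 238, 238, 237, 238, 238, 239, 239, 239, 237, 239, 239, 239, 238, 237, 238, 238, 172, 159, 159, 85, 116, 240, 239, 238, 239, 36, 35, 38, 37, 36, 36, 86, 240, 236, 187, 191, 188, 182, 184]
240 [22, 24, 23, 28, 19, 26, 25, 25, 18, 29, 27, 28, 24, 23, 183, 183, 183, 184, 101, 93, 156, 159, 157, 153, 150, 152, 156, 153, 153, 152, 161, 158, 189, 237, 236, 238, 239, 238, 237, 237, 158, 154, 154, 157, 81, 116, 239, 240, 239, 239, 24, 29, 39, 38, 39, 35, 238, 239, 187, 186, 185, 187, 180, 178, 187]
d [ 0.0095 -0.0002  0.0852] rot [ 0.0008 -0.0002  0.0003]  -> [0.6237 0.2439 0.0391]
```

```bash
python3 - <<'E'
from h import *
c=get_calibration("wrist"); p,r=cur(); g=cv2.cvtColor(cv2.imread("pics/w13.png"),cv2.COLOR_BGR2GRAY).astype(int)
print(inhand(cv2.imread("pics/w13.png"),c,p,r,range(8,236,6),240,398))
n=np.array([.983,.184,0]);P=[]
for v in range(60,240,15):
    u=np.nonzero(g[v,385:460]>205)[0]+385; a,b=ray(c,(u[0],v+.5),.02),ray(c,(u[-1]+1,v+.5),.02)
    P.append(b); print(v,u[0],u[-1],"border from slot line: in %.4f out %.4f"%((a-SLOT)@n,(b-SLOT)@n))
E
```

```text
pitch(neg=mouth up) -11.58 z0 -0.0135 yaw -6.66 y0 0.0114 rms 0.0086
60 385 416 border from slot line: in 0.0283 out 0.0422
75 385 415 border from slot line: in 0.0287 out 0.0425
90 407 413 border from slot line: in 0.0392 out 0.0423
105 406 411 border from slot line: in 0.0394 out 0.0421
120 404 410 border from slot line: in 0.0391 out 0.0424
135 403 408 border from slot line: in 0.0393 out 0.0422
150 402 407 border from slot line: in 0.0396 out 0.0425
165 400 405 border from slot line: in 0.0393 out 0.0422
180 399 404 border from slot line: in 0.0396 out 0.0425
195 397 402 border from slot line: in 0.0393 out 0.0423
210 396 400 border from slot line: in 0.0395 out 0.0421
225 394 399 border from slot line: in 0.0393 out 0.0424
```

Alignment is good: the case border lies 42.3 mm from my slot line against the true 43 mm, so I shift 0.7 mm. Now I lower the chute.

Call:
{"api": "move_arm", "payload": {"motion": [{"x": 0.003,"y": -0.002,"z": 0.03,"rx": 0,"ry": 0,"rz": 0,"fingers": -1},{"x": 0.006,"y": -0.002,"z": 0.06,"rx": 0,"ry": 0,"rz": 0,"fingers": -1},{"x": 0.009,"y": -0.002,"z": 0.08,"rx": 0,"ry": 0,"rz": 0,"fingers": -1},{"x": 0.01,"y": -0.002,"z": 0.09,"rx": 0,"ry": 0,"rz": 0,"fingers": -1},{"x": 0.011,"y": -0.002,"z": 0.098,"rx": 0,"ry": 0,"rz": 0,"fingers": -1},{"x": 0.011,"y": -0.002,"z": 0.105,"rx": 0,"ry": 0,"rz": 0,"fingers": -1},{"x": 0.011,"y": -0.002,"z": 0.105,"rx": 0,"ry": 0,"rz": 0,"fingers": -1},{"x": 0.011,"y": -0.002,"z": 0.105,"rx": 0,"ry": 0,"rz": 0,"fingers": -1}], "squeeze": 110}}

```text
time_s: 32.87
position: [0.6227, 0.2433, 0.0307]
eef_rot: [1.943, 2.357, -0.107]
ft_force: [-2.4, 0.1, 2.3]
finger_gap: 0.0319
finger_force: 115.4
```

Call:
{"api": "move_arm", "payload": {"motion": [{"x": 0.001,"y": 0,"z": 0.005,"rx": 0,"ry": 0,"rz": 0,"fingers": -1},{"x": 0.001,"y": 0,"z": 0.01,"rx": 0,"ry": 0,"rz": 0,"fingers": -1},{"x": 0.002,"y": 0,"z": 0.015,"rx": 0,"ry": 0,"rz": 0,"fingers": -1},{"x": 0.002,"y": 0,"z": 0.018,"rx": 0,"ry": 0,"rz": 0,"fingers": -1},{"x": 0.002,"y": 0,"z": 0.018,"rx": 0,"ry": 0,"rz": 0,"fingers": -1},{"x": 0.002,"y": 0,"z": 0.018,"rx": 0,"ry": 0,"rz": 0,"fingers": -1}], "squeeze": 110}}

```text
time_s: 33.37
position: [0.6235, 0.2438, 0.026]
eef_rot: [1.941, 2.358, -0.103]
ft_force: [-4.4, -0.2, 14.6]
finger_gap: 0.0323
finger_force: 116.9
```

Call:
{"api": "move_arm", "payload": {"motion": [{"x": 0,"y": 0,"z": 0,"rx": 0,"ry": 0,"rz": 0,"fingers": 0.2},{"x": 0,"y": 0,"z": 0,"rx": 0,"ry": 0,"rz": 0,"fingers": 0.2},{"x": 0,"y": 0,"z": 0,"rx": 0,"ry": 0,"rz": 0,"fingers": 0.2},{"x": 0,"y": 0,"z": 0,"rx": 0,"ry": 0,"rz": 0,"fingers": 0.2},{"x": -0.006,"y": 0,"z": -0.08,"rx": 0,"ry": 0,"rz": 0,"fingers": 0.2},{"x": -0.018,"y": 0,"z": -0.17,"rx": 0,"ry": 0.03,"rz": 0,"fingers": 0.2},{"x": -0.03,"y": 0,"z": -0.27,"rx": 0,"ry": 0.07,"rz": 0,"fingers": 0.2},{"x": -0.03,"y": 0,"z": -0.27,"rx": 0,"ry": 0.07,"rz": 0,"fingers": -1},{"x": -0.03,"y": 0,"z": -0.27,"rx": 0,"ry": 0.07,"rz": 0,"fingers": -1},{"x": -0.03,"y": 0,"z": -0.27,"rx": 0,"ry": 0.07,"rz": 0,"fingers": -1},{"x": -0.03,"y": 0,"z": -0.27,"rx": 0,"ry": 0.07,"rz": 0,"fingers": -1},{"x": -0.03,"y": 0,"z": -0.27,"rx": 0,"ry": 0.07,"rz": 0,"fingers": -1}], "squeeze": 60}}

```text
time_s: 34.37
position: [0.6217, 0.2432, 0.1285]
eef_rot: [-1.995, -2.423, 0.007]
ft_force: [-0.1, 0.0, -0.6]
finger_gap: -0.0002
finger_force: 0.0
```

```bash
python3 - <<'E'
from h import *
grab_frame("wrist");s=telemetry.observe()
c=get_calibration("wrist"); p,r=cur(); im=grab_frame("wrist"); cv2.imwrite("pics/w14.png",im); print(p,r.as_matrix().round(3).tolist(),s["finger_gap"],s["ft_force"])
g=cv2.cvtColor(im,cv2.COLOR_BGR2GRAY)
# wall-top height along the chute from apparent width (white > th) 
for v in range(10,300,20):
    print(v,g[v,265:385:3].tolist())
d=np.array([-.184,.983,0]); n=np.array([.983,.184,0]); S=np.array([.6228,.2466,.044])
for a in(-.09,-.05,0,.05,.1,.134): print(a,proj(c,S+a*d-.017*n).round(1),proj(c,S+a*d+.017*n).round(1))
plan([(np.array([.6228,.2466,.05]),down(100.6))])
E
```

```text
[0.62172742 0.24327626 0.12882875] [[-0.192, 0.981, -0.004], [0.981, 0.192, -0.001], [-0.001, -0.004, -1.0]] 6.594906999564695e-05 [ 0.12948528 -0.99326976  0.38126116]
10 [34, 35, 34, 34, 39, 39, 34, 33, 34, 101, 232, 232, 120, 161, 159, 147, 101, 100, 163, 152, 124, 76, 78, 78, 77, 125, 125, 53, 97, 233, 231, 36, 33, 34, 38, 34, 36, 33, 34, 36]
30 [33, 29, 30, 36, 32, 36, 34, 34, 26, 69, 232, 234, 135, 234, 233, 234, 233, 233, 233, 233, 234, 232, 233, 232, 233, 232, 164, 166, 147, 233, 233, 42, 31, 37, 34, 35, 33, 34, 37, 33]
50 [37, 36, 37, 37, 36, 38, 31, 29, 22, 37, 234, 235, 136, 234, 234, 234, 234, 235, 234, 235, 235, 233, 235, 235, 235, 235, 168, 162, 191, 236, 228, 41, 38, 39, 34, 35, 36, 37, 34, 37]
70 [38, 35, 39, 39, 36, 39, 40, 35, 25, 42, 236, 236, 160, 237, 236, 236, 236, 237, 236, 235, 236, 235, 235, 235, 237, 236, 167, 156, 235, 235, 219, 39, 39, 38, 38, 39, 37, 37, 38, 36]
90 [35, 41, 37, 37, 32, 36, 36, 37, 23, 25, 236, 238, 162, 238, 237, 236, 237, 236, 237, 236, 238, 236, 236, 238, 238, 237, 169, 138, 237, 237, 125, 34, 38, 38, 35, 38, 37, 36, 32, 36]
110 [40, 38
[... 1421 characters left out ...]
71, 40, 35, 36, 30, 39, 36, 43, 41, 36, 183, 237]
270 [25, 12, 25, 22, 24, 28, 27, 34, 36, 25, 130, 186, 153, 237, 237, 238, 238, 238, 237, 237, 237, 238, 238, 237, 225, 158, 197, 186, 135, 33, 32, 35, 36, 38, 36, 36, 39, 42, 238, 201]
290 [36, 35, 40, 37, 38, 40, 41, 40, 16, 19, 175, 240, 227, 238, 238, 237, 237, 237, 237, 237, 238, 236, 237, 238, 157, 148, 238, 239, 82, 35, 39, 37, 32, 37, 32, 37, 36, 157, 239, 187]
-0.09 [295.4 367.1] [344.2 367.6]
-0.05 [294.9 316.2] [346.1 316.7]
0 [294.1 245. ] [348.6 245.6]
0.05 [293.2 163.8] [351.6 164.4]
0.1 [292.2  70.4] [354.9  71. ]
0.134 [291.4  -1.7] [357.6  -1.1]
d [0.0077 0.0045 0.198 ] rot [-0.0024  0.0003  0.0052]  -> [0.6228 0.2466 0.05  ]
```

The mouth end looks home but the back end stands a few mm high. I press with shut fingers near the back end first.

```bash
python3 - <<'E'
from h import *
c=get_calibration("wrist"); S=np.array([.6228,.2466,.044]); d=np.array([-.184,.983,0])
print("floor mouth row",proj(c,S+.134*d+[0,0,-.013]))
plan([(S-.09*d+[0,0,.02],down(100.6)),(S-.09*d+[0,0,.0],down(100.6))])
E
```

```text
floor mouth row [323.7914792    5.65803388]
d [-0.2173  0.0026  0.1631] rot [-0.0024  0.0003  0.0052]  -> [0.6394 0.1581 0.064 ]
d [0.   0.   0.05] rot [0. 0. 0.]  -> [0.6394 0.1581 0.044 ]
```

```bash
python3 - <<'E'
from h import *
c=get_calibration("wrist"); S=np.array([.6228,.2466,.044]); d=np.array([-.184,.983,0])
g=cv2.cvtColor(cv2.imread("pics/w14.png"),cv2.COLOR_BGR2GRAY)
print(g[0:40,312].tolist()); print(g[0:40,335].tolist()); print(g[0:20,299].tolist())
for v in (8,12,16,20,24): print(v,[((ray(c,(323,v),z)-S)@d).round(4) for z in(.031,.02,.008)])
# back plate in view? 
print("plate rows",[proj(c,S-a*d) for a in(.128,.134)]); print(g[380:460:3,280:372:8].tolist())
E
```

```text
[36, 34, 36, 35, 35, 13, 19, 11, 13, 15, 100, 167, 174, 176, 172, 227, 232, 230, 233, 233, 232, 232, 232, 232, 232, 233, 233, 233, 233, 232, 231, 233, 233, 233, 233, 233, 233, 233, 234, 233]
[30, 36, 37, 38, 36, 12, 6, 16, 3, 7, 75, 103, 170, 177, 177, 216, 232, 232, 233, 232, 231, 232, 233, 231, 233, 233, 232, 233, 232, 233, 233, 232, 232, 232, 232, 233, 234, 234, 235, 234]
[31, 34, 32, 34, 24, 16, 9, 168, 228, 232, 230, 232, 232, 232, 232, 233, 230, 232, 233, 231]
8 [np.float64(0.1329), np.float64(0.1354), np.float64(0.1382)]
12 [np.float64(0.131), np.float64(0.1334), np.float64(0.136)]
16 [np.float64(0.129), np.float64(0.1314), np.float64(0.1339)]
20 [np.float64(0.1271), np.float64(0.1293), np.float64(0.1318)]
24 [np.float64(0.1251), np.float64(0.1273), np.float64(0.1296)]
plate rows [array([318.98762432, 411.15200734]), array([318.90641288, 417.77080571])]
[[17, 17, 17, 17, 18, 32, 19, 25, 17, 16, 21, 23], [15, 19, 12, 13, 22, 41, 21, 19, 21, 20, 15, 16], [18, 13, 16, 20, 14, 33, 23, 19, 22, 17, 15, 14], [18, 17, 21, 21, 23, 35, 19, 15, 19, 25, 17, 17], [15, 23, 17, 20, 23, 36, 2
[... 431 characters left out ...]
 13, 19, 53, 89, 18, 19, 14, 18, 15, 34], [24, 17, 21, 12, 59, 93, 23, 16, 16, 14, 15, 32], [19, 19, 19, 20, 128, 143, 23, 22, 20, 15, 18, 17], [18, 12, 13, 12, 235, 233, 20, 14, 14, 13, 19, 19], [21, 19, 14, 16, 235, 234, 19, 22, 18, 18, 20, 22], [14, 15, 15, 18, 182, 183, 24, 26, 19, 22, 10, 22], [19, 18, 18, 9, 182, 182, 17, 26, 20, 16, 14, 22], [16, 19, 18, 14, 180, 180, 8, 20, 15, 14, 18, 17], [17, 17, 23, 19, 68, 142, 7, 22, 13, 12, 19, 9], [23, 17, 12, 23, 19, 16, 21, 17, 20, 17, 20, 20], [19, 26, 16, 18, 21, 15, 19, 17, 15, 20, 22, 15], [18, 18, 16, 23, 18, 16, 22, 17, 21, 21, 16, 10], [14, 23, 17, 22, 23, 21, 18, 11, 21, 17, 20, 16], [22, 20, 13, 16, 21, 22, 20, 17, 14, 15, 18, 15]]
```

The slot's end edge is exactly where I expected, but the chute's mouth stands 4.3 mm short of home. Its end plate is therefore resting on the foam edge. I regrip, shift it 4.3 mm towards the mouth, level it and lower it.

Call:
{"api": "move_arm", "payload": {"motion": [{"x": -0.002,"y": 0.006,"z": 0,"rx": 0,"ry": 0,"rz": 0.005,"fingers": 0.2},{"x": -0.002,"y": 0.006,"z": 0,"rx": 0,"ry": 0,"rz": 0.005,"fingers": 0.2},{"x": -0.002,"y": 0.006,"z": 0,"rx": 0,"ry": 0,"rz": 0.005,"fingers": 0.2},{"x": -0.002,"y": 0.006,"z": 0.08,"rx": 0,"ry": 0,"rz": 0.005,"fingers": 0.2},{"x": -0.002,"y": 0.006,"z": 0.16,"rx": 0,"ry": 0,"rz": 0.005,"fingers": 0.2},{"x": -0.002,"y": 0.006,"z": 0.22,"rx": 0,"ry": 0,"rz": 0.005,"fingers": 0.2},{"x": -0.002,"y": 0.006,"z": 0.245,"rx": 0,"ry": 0,"rz": 0.005,"fingers": 0.2},{"x": -0.002,"y": 0.006,"z": 0.245,"rx": 0,"ry": 0,"rz": 0.005,"fingers": 0.2},{"x": -0.002,"y": 0.006,"z": 0.245,"rx": 0,"ry": 0,"rz": 0.005,"fingers": 0.2},{"x": -0.002,"y": 0.006,"z": 0.245,"rx": 0,"ry": 0,"rz": 0.005,"fingers": 0.2}], "squeeze": 60}}

```text
time_s: 35.3
position: [0.6264, 0.2433, 0.036]
eef_rot: [2.006, 2.416, 0.004]
ft_force: [-0.6, -0.3, 0.4]
finger_gap: 0.0512
finger_force: 0.0
```

Call:
{"api": "move_arm", "payload": {"motion": [{"x": 0,"y": 0,"z": 0,"rx": 0,"ry": 0,"rz": 0,"fingers": -0.1},{"x": 0,"y": 0,"z": 0,"rx": 0,"ry": 0,"rz": 0,"fingers": -1},{"x": 0,"y": 0,"z": 0,"rx": 0,"ry": 0,"rz": 0,"fingers": -1},{"x": 0,"y": 0,"z": 0,"rx": 0,"ry": 0,"rz": 0,"fingers": -1},{"x": 0,"y": 0,"z": 0,"rx": 0,"ry": 0,"rz": 0,"fingers": -1},{"x": 0,"y": 0,"z": 0,"rx": 0,"ry": 0,"rz": 0,"fingers": -1},{"x": 0,"y": 0,"z": 0,"rx": 0,"ry": 0,"rz": 0,"fingers": -1},{"x": 0,"y": 0,"z": 0,"rx": 0,"ry": 0,"rz": 0,"fingers": -1}], "squeeze": 90}}

```text
time_s: 35.97
position: [0.6256, 0.2432, 0.0365]
eef_rot: [2.007, 2.416, 0.003]
ft_force: [-4.4, -0.5, 6.8]
finger_gap: 0.0317
finger_force: 90.3
```

Call:
{"api": "move_arm", "payload": {"motion": [{"x": 0,"y": 0,"z": -0.01,"rx": 0,"ry": 0,"rz": 0,"fingers": -1},{"x": 0.003,"y": -0.002,"z": -0.02,"rx": 0,"ry": 0.01,"rz": 0,"fingers": -1},{"x": 0.007,"y": -0.004,"z": -0.02,"rx": 0,"ry": 0.02,"rz": 0,"fingers": -1},{"x": 0.011,"y": -0.004,"z": -0.02,"rx": 0,"ry": 0.029,"rz": 0,"fingers": -1},{"x": 0.011,"y": -0.004,"z": -0.02,"rx": 0,"ry": 0.029,"rz": 0,"fingers": -1},{"x": 0.011,"y": -0.004,"z": -0.01,"rx": 0,"ry": 0.029,"rz": 0,"fingers": -1},{"x": 0.011,"y": -0.004,"z": 0,"rx": 0,"ry": 0.029,"rz": 0,"fingers": -1},{"x": 0.011,"y": -0.004,"z": 0.008,"rx": 0,"ry": 0.029,"rz": 0,"fingers": -1},{"x": 0.011,"y": -0.004,"z": 0.015,"rx": 0,"ry": 0.029,"rz": 0,"fingers": -1},{"x": 0.011,"y": -0.004,"z": 0.015,"rx": 0,"ry": 0.029,"rz": 0,"fingers": -1},{"x": 0.011,"y": -0.004,"z": 0.015,"rx": 0,"ry": 0.029,"rz": 0,"fingers": -1}], "squeeze": 90}}

```text
time_s: 36.88
position: [0.6231, 0.2469, 0.0317]
eef_rot: [-1.985, -2.391, -0.047]
ft_force: [-8.4, -4.9, 15.5]
finger_gap: 0.0318
finger_force: 92.0
```

Call:
{"api": "move_arm", "payload": {"motion": [{"x": 0,"y": 0,"z": 0,"rx": 0,"ry": 0,"rz": 0,"fingers": 0.2},{"x": 0,"y": 0,"z": 0,"rx": 0,"ry": 0,"rz": 0,"fingers": 0.2},{"x": 0,"y": 0,"z": 0,"rx": 0,"ry": 0,"rz": 0,"fingers": 0.2},{"x": 0,"y": 0,"z": 0,"rx": 0,"ry": 0,"rz": 0,"fingers": 0.2},{"x": 0,"y": 0,"z": -0.08,"rx": 0,"ry": 0,"rz": 0,"fingers": 0.2},{"x": 0,"y": 0,"z": -0.17,"rx": 0,"ry": -0.03,"rz": 0,"fingers": 0.2},{"x": 0,"y": 0,"z": -0.25,"rx": 0,"ry": -0.03,"rz": 0,"fingers": 0.2},{"x": 0,"y": 0,"z": -0.25,"rx": 0,"ry": -0.03,"rz": 0,"fingers": -1},{"x": 0,"y": 0,"z": -0.25,"rx": 0,"ry": -0.03,"rz": 0,"fingers": -1},{"x": 0,"y": 0,"z": -0.25,"rx": 0,"ry": -0.03,"rz": 0,"fingers": -1},{"x": 0,"y": 0,"z": -0.25,"rx": 0,"ry": -0.03,"rz": 0,"fingers": -1},{"x": 0,"y": 0,"z": -0.25,"rx": 0,"ry": -0.03,"rz": 0,"fingers": -1}], "squeeze": 60}}

```text
time_s: 37.88
position: [0.6228, 0.2421, 0.1247]
eef_rot: [-2.006, -2.416, 0.007]
ft_force: [-0.0, 0.2, -0.1]
finger_gap: 0.0002
finger_force: 0.0
```

```bash
cat >> h.py <<'E'
S=np.array([.6228,.2466,.044]); D=np.array([-.184,.983,0]); N=np.array([.983,.184,0])
def seat(im,c):
    g=cv2.cvtColor(im,cv2.COLOR_BGR2GRAY).astype(int)
    for a in(.11,.08,.05,.02,-.01,-.04,-.06):
        e=[proj(c,S+a*D+s*.017*N) for s in(-1,1)]; v=int(e[0][1]); 
        if not 0<=v<480: continue
        u=np.arange(int(e[0][0])-14,int(e[1][0])+15); w=u[g[v,u]>110]; print("a",a,"row",v,"exp",e[0][0].round(1),e[1][0].round(1),"seen",w[0],w[-1]+1)
    for u in(312,335): print("col",u,g[0:44:1,u].tolist())
    print("wall col",g[0:24,299].tolist(),"exp rows wall %.1f floor %.1f slot end top %.1f"%(proj(c,S+.134*D)[1],proj(c,S+.134*D-[0,0,.013])[1],proj(c,S+.137*D-[0,0,.024])[1]))
E
python3 - <<'E'
from h import *
grab_frame("wrist")
c=get_calibration("wrist"); p,r=cur(); im=grab_frame("wrist"); cv2.imwrite("pics/w15.png",im); print(p,r.as_matrix()[:,2].round(3))
seat(im,c)
E
```

```text
[0.62287718 0.24208653 0.12494032] [-0.004 -0.003 -1.   ]
a 0.11 row 45 exp 287.7 352.8 seen 289 354
a 0.08 row 106 exp 289.0 351.2 seen 290 353
a 0.05 row 162 exp 290.2 349.7 seen 291 351
a 0.02 row 213 exp 291.4 348.4 seen 293 350
a -0.01 row 260 exp 292.4 347.2 seen 294 349
a -0.04 row 303 exp 293.3 346.0 seen 295 348Traceback (most recent call last):
  File "<stdin>", line 4, in <module>
  File "h.py", line 47, in seat
    u=np.arange(int(e[0][0])-14,int(e[1][0])+15); w=u[g[v,u]>110]; print("a",a,"row",v,"exp",e[0][0].round(1),e[1][0].round(1),"seen",w[0],w[-1]+1)
                                                                                                                                      ~^^^
IndexError: index 0 is out of bounds for axis 0 with size 0
```

```bash
sed -i 's/,-.04,-.06)/,-.04)/' h.py; python3 - <<'E'
from h import *
c=get_calibration("wrist"); seat(cv2.imread("pics/w15.png"),c)
T=[(S+a*D+[0,0,z],down(100.6)) for a,z in((-.09,.02),(-.09,-.002),(-.09,.02),(.08,.02),(.08,-.002),(.08,.1))]
plan(T)
E
```

```text
a 0.11 row 46 exp 287.4 352.4 seen 289 354
a 0.08 row 106 exp 288.7 350.8 seen 290 353
a 0.05 row 162 exp 289.9 349.3 seen 291 351
a 0.02 row 213 exp 291.1 348.0 seen 293 350
a -0.01 row 260 exp 292.1 346.8 seen 294 349
a -0.04 row 303 exp 293.1 345.7 seen 295 348
col 312 [219, 232, 232, 232, 230, 231, 232, 232, 232, 232, 232, 232, 233, 232, 233, 233, 232, 233, 232, 233, 233, 233, 233, 232, 232, 233, 233, 234, 234, 233, 234, 233, 235, 234, 234, 235, 234, 234, 234, 234, 235, 234, 234, 236]
col 335 [222, 231, 232, 231, 231, 232, 232, 232, 231, 232, 231, 233, 232, 233, 233, 231, 232, 233, 232, 233, 232, 233, 233, 234, 232, 233, 232, 232, 233, 233, 233, 233, 234, 233, 233, 235, 234, 234, 234, 234, 233, 234, 233, 234]
wall col [221, 230, 232, 230, 231, 233, 231, 232, 231, 231, 232, 231, 231, 232, 232, 232, 231, 232, 232, 232, 232, 232, 233, 232] exp rows wall -6.7 floor 0.4 slot end top -0.2
d [-0.2137  0.0021  0.1538] rot [-0.0022  0.0012 -0.0002]  -> [0.6394 0.1581 0.064 ]
d [0.    0.    0.055] rot [0. 0. 0.]  -> [0.6394 0.1581 0.042 ]
d [ 0.     0.    -0.055] rot [0. 0. 0.]  -> [0.6394 0.1581 0.064 ]
d [ 0.425 -0.     0.   ] rot [0. 0. 0.]  -> [0.6081 0.3252 0.064 ]
d [0.    0.    0.055] rot [0. 0. 0.]  -> [0.6081 0.3252 0.042 ]
d [ 0.     0.    -0.255] rot [0. 0. 0.]  -> [0.6081 0.3252 0.144 ]
```

The mouth edge is now at row 0 as predicted (0.4), and the wall widths match home height along the whole length. I press down at the back and the front with shut fingers.

Call:
{"api": "move_arm", "payload": {"motion": [{"x": -0.1,"y": 0.002,"z": 0,"rx": 0,"ry": 0,"rz": 0,"fingers": -1},{"x": -0.19,"y": 0.002,"z": 0.04,"rx": 0,"ry": 0,"rz": 0,"fingers": -1},{"x": -0.214,"y": 0.002,"z": 0.1,"rx": 0,"ry": 0,"rz": 0,"fingers": -1},{"x": -0.214,"y": 0.002,"z": 0.15,"rx": 0,"ry": 0,"rz": 0,"fingers": -1},{"x": -0.214,"y": 0.002,"z": 0.18,"rx": 0,"ry": 0,"rz": 0,"fingers": -1},{"x": -0.214,"y": 0.002,"z": 0.19,"rx": 0,"ry": 0,"rz": 0,"fingers": -1},{"x": -0.214,"y": 0.002,"z": 0.2,"rx": 0,"ry": 0,"rz": 0,"fingers": -1},{"x": -0.214,"y": 0.002,"z": 0.207,"rx": 0,"ry": 0,"rz": 0,"fingers": -1},{"x": -0.214,"y": 0.002,"z": 0.207,"rx": 0,"ry": 0,"rz": 0,"fingers": -1},{"x": -0.214,"y": 0.002,"z": 0.207,"rx": 0,"ry": 0,"rz": 0,"fingers": -1}], "squeeze": 60}}

```text
time_s: 38.82
position: [0.6406, 0.1589, 0.0457]
eef_rot: [2.005, 2.416, -0.0]
ft_force: [0.0, 0.2, 0.0]
finger_gap: -0.0001
finger_force: 0.0
```

Call:
{"api": "move_arm", "payload": {"motion": [{"x": 0,"y": 0,"z": 0.003,"rx": 0,"ry": 0,"rz": 0,"fingers": -1},{"x": 0,"y": 0,"z": 0.006,"rx": 0,"ry": 0,"rz": 0,"fingers": -1},{"x": 0,"y": 0,"z": 0.009,"rx": 0,"ry": 0,"rz": 0,"fingers": -1},{"x": 0,"y": 0,"z": 0.012,"rx": 0,"ry": 0,"rz": 0,"fingers": -1},{"x": 0,"y": 0,"z": 0.012,"rx": 0,"ry": 0,"rz": 0,"fingers": -1},{"x": 0,"y": 0,"z": 0.012,"rx": 0,"ry": 0,"rz": 0,"fingers": -1}], "squeeze": 60}}

```text
time_s: 39.32
position: [0.64, 0.1582, 0.0395]
eef_rot: [2.007, 2.416, -0.003]
ft_force: [-0.3, -0.1, 0.5]
finger_gap: -0.0003
finger_force: 0.0
```

Call:
{"api": "move_arm", "payload": {"motion": [{"x": 0,"y": 0,"z": 0.008,"rx": 0,"ry": 0,"rz": 0,"fingers": -1},{"x": 0,"y": 0,"z": 0.014,"rx": 0,"ry": 0,"rz": 0,"fingers": -1},{"x": 0,"y": 0,"z": 0.02,"rx": 0,"ry": 0,"rz": 0,"fingers": -1},{"x": 0,"y": 0,"z": 0.026,"rx": 0,"ry": 0,"rz": 0,"fingers": -1},{"x": 0,"y": 0,"z": 0.028,"rx": 0,"ry": 0,"rz": 0,"fingers": -1},{"x": 0,"y": 0,"z": 0.028,"rx": 0,"ry": 0,"rz": 0,"fingers": -1}], "squeeze": 60}}

```text
time_s: 39.82
position: [0.6408, 0.1584, 0.0336]
eef_rot: [2.005, 2.415, 0.002]
ft_force: [-9.6, -1.7, 20.2]
finger_gap: -0.0004
finger_force: 14.4
```

Call:
{"api": "move_arm", "payload": {"motion": [{"x": 0,"y": -0.003,"z": 0.003,"rx": 0,"ry": 0,"rz": 0,"fingers": -1},{"x": 0,"y": -0.003,"z": 0.006,"rx": 0,"ry": 0,"rz": 0,"fingers": -1},{"x": 0,"y": -0.003,"z": 0.008,"rx": 0,"ry": 0,"rz": 0,"fingers": -1},{"x": 0,"y": -0.003,"z": 0.008,"rx": 0,"ry": 0,"rz": 0,"fingers": -1}], "squeeze": 60}}

```text
time_s: 40.15
position: [0.6407, 0.1584, 0.0332]
eef_rot: [2.004, 2.413, 0.006]
ft_force: [-11.7, -3.0, 29.0]
finger_gap: -0.0002
finger_force: 18.7
```

Call:
{"api": "move_arm", "payload": {"motion": [{"x": 0,"y": 0,"z": -0.07,"rx": 0,"ry": 0,"rz": 0,"fingers": -1},{"x": 0.06,"y": -0.002,"z": -0.09,"rx": 0,"ry": 0,"rz": 0,"fingers": -1},{"x": 0.15,"y": -0.002,"z": -0.09,"rx": 0,"ry": 0,"rz": 0,"fingers": -1},{"x": 0.25,"y": -0.002,"z": -0.09,"rx": 0,"ry": 0,"rz": 0,"fingers": -1},{"x": 0.35,"y": -0.002,"z": -0.09,"rx": 0,"ry": 0,"rz": 0,"fingers": -1},{"x": 0.425,"y": -0.002,"z": -0.08,"rx": 0,"ry": 0,"rz": 0,"fingers": -1},{"x": 0.425,"y": -0.002,"z": -0.05,"rx": 0,"ry": 0,"rz": 0,"fingers": -1},{"x": 0.425,"y": -0.002,"z": -0.02,"rx": 0,"ry": 0,"rz": 0,"fingers": -1},{"x": 0.425,"y": -0.002,"z": -0.005,"rx": 0,"ry": 0,"rz": 0,"fingers": -1},{"x": 0.425,"y": -0.002,"z": 0.002,"rx": 0,"ry": 0,"rz": 0,"fingers": -1},{"x": 0.425,"y": -0.002,"z": 0.002,"rx": 0,"ry": 0,"rz": 0,"fingers": -1},{"x": 0.425,"y": -0.002,"z": 0.002,"rx": 0,"ry": 0,"rz": 0,"fingers": -1}], "squeeze": 60}}

```text
time_s: 41.15
position: [0.6084, 0.3273, 0.0325]
eef_rot: [2.006, 2.417, 0.013]
ft_force: [-11.8, 4.2, 28.9]
finger_gap: -0.0001
finger_force: 25.2
```

Front and back both stop solidly at TCP z ≈ .033. I touch the foam top (known z .020) to calibrate the fingertip reading.

Call:
{"api": "move_arm", "payload": {"motion": [{"x": 0,"y": 0,"z": -0.07,"rx": 0,"ry": 0,"rz": 0,"fingers": -1},{"x": -0.05,"y": -0.05,"z": -0.08,"rx": 0,"ry": 0,"rz": 0,"fingers": -1},{"x": -0.12,"y": -0.105,"z": -0.06,"rx": 0,"ry": 0,"rz": 0,"fingers": -1},{"x": -0.12,"y": -0.105,"z": -0.02,"rx": 0,"ry": 0,"rz": 0,"fingers": -1},{"x": -0.12,"y": -0.105,"z": 0.01,"rx": 0,"ry": 0,"rz": 0,"fingers": -1},{"x": -0.12,"y": -0.105,"z": 0.025,"rx": 0,"ry": 0,"rz": 0,"fingers": -1},{"x": -0.12,"y": -0.105,"z": 0.032,"rx": 0,"ry": 0,"rz": 0,"fingers": -1},{"x": -0.12,"y": -0.105,"z": 0.036,"rx": 0,"ry": 0,"rz": 0,"fingers": -1},{"x": -0.12,"y": -0.105,"z": 0.036,"rx": 0,"ry": 0,"rz": 0,"fingers": -1},{"x": -0.12,"y": -0.105,"z": 0.036,"rx": 0,"ry": 0,"rz": 0,"fingers": -1}], "squeeze": 60}}

```text
time_s: 41.98
position: [0.5755, 0.2683, 0.0198]
eef_rot: [2.006, 2.412, -0.002]
ft_force: [-24.8, -15.8, 48.7]
finger_gap: -0.0
finger_force: 24.3
```

Call:
{"api": "move_arm", "payload": {"motion": [{"x": 0,"y": 0,"z": -0.08,"rx": 0,"ry": 0,"rz": 0,"fingers": -1},{"x": 0,"y": 0,"z": -0.13,"rx": 0,"ry": 0,"rz": 0,"fingers": -1},{"x": -0.05,"y": 0.06,"z": -0.13,"rx": 0,"ry": 0,"rz": 0,"fingers": -1},{"x": -0.075,"y": 0.107,"z": -0.12,"rx": 0,"ry": 0,"rz": 0,"fingers": -1},{"x": -0.075,"y": 0.107,"z": -0.08,"rx": 0,"ry": 0,"rz": 0,"fingers": -1},{"x": -0.075,"y": 0.107,"z": -0.05,"rx": 0,"ry": 0,"rz": 0,"fingers": -1},{"x": -0.075,"y": 0.107,"z": -0.035,"rx": 0,"ry": 0,"rz": 0,"fingers": -1},{"x": -0.075,"y": 0.107,"z": -0.03,"rx": 0,"ry": 0,"rz": 0,"fingers": -1},{"x": -0.075,"y": 0.107,"z": -0.025,"rx": 0,"ry": 0,"rz": 0,"fingers": -1},{"x": -0.075,"y": 0.107,"z": -0.025,"rx": 0,"ry": 0,"rz": 0,"fingers": -1},{"x": -0.075,"y": 0.107,"z": -0.025,"rx": 0,"ry": 0,"rz": 0,"fingers": -1}], "squeeze": 60}}

```text
time_s: 42.9
position: [0.6319, 0.2489, 0.0366]
eef_rot: [1.997, 2.4, 0.032]
ft_force: [-0.1, -7.0, 48.4]
finger_gap: -0.0001
finger_force: 24.5
```

Call:
{"api": "move_arm", "payload": {"motion": [{"x": 0,"y": 0,"z": -0.1,"rx": 0,"ry": 0,"rz": 0,"fingers": -1},{"x": 0,"y": 0,"z": -0.2,"rx": 0,"ry": 0,"rz": 0,"fingers": -1},{"x": 0,"y": 0,"z": -0.25,"rx": 0,"ry": 0,"rz": 0,"fingers": -1},{"x": 0,"y": 0,"z": -0.25,"rx": 0,"ry": 0,"rz": 0,"fingers": -1},{"x": 0,"y": 0,"z": -0.25,"rx": 0,"ry": 0,"rz": 0,"fingers": -1},{"x": 0,"y": 0,"z": -0.25,"rx": 0,"ry": 0,"rz": 0,"fingers": -1}], "squeeze": 60}}

```text
time_s: 43.4
position: [0.6214, 0.2484, 0.1174]
eef_rot: [-2.007, -2.416, 0.007]
ft_force: [-0.8, -0.9, -0.8]
finger_gap: 0.0001
finger_force: 0.0
```

```bash
python3 - <<'E'
from h import *
grab_frame("wrist");grab_frame("wrist")
c=get_calibration("wrist"); p,r=cur(); im=grab_frame("wrist"); cv2.imwrite("pics/w16.png",im); print(p,r.as_matrix().round(3).tolist())
seat(im,c)
plan([(S+[0,0,.08],down(100.6))])
E
```

```text
[0.62098077 0.24827818 0.1165685 ] [[-0.184, 0.983, -0.005], [0.983, 0.184, -0.003], [-0.002, -0.006, -1.0]]
a 0.11 row 57 exp 288.4 355.5 seen 285 353
a 0.08 row 119 exp 289.7 353.8 seen 287 352
a 0.05 row 175 exp 291.0 352.1 seen 288 350
a 0.02 row 227 exp 292.1 350.6 seen 290 349
a -0.01 row 275 exp 293.1 349.3 seen 292 348Traceback (most recent call last):
  File "<stdin>", line 4, in <module>
  File "h.py", line 47, in seat
    u=np.arange(int(e[0][0])-14,int(e[1][0])+15); w=u[g[v,u]>110]; print("a",a,"row",v,"exp",e[0][0].round(1),e[1][0].round(1),"seen",w[0],w[-1]+1)
                                                                                                                                      ~^^^
IndexError: index 0 is out of bounds for axis 0 with size 0
```

Pressing at the centre let the tip skid, so I check seat height by triangulating the wall tops from views on either side.

Call:
{"api": "move_arm", "payload": {"motion": [{"x": 0,"y": -0.1,"z": 0,"rx": 0,"ry": 0,"rz": 0,"fingers": -1},{"x": 0,"y": -0.18,"z": 0,"rx": 0,"ry": 0,"rz": 0,"fingers": -1},{"x": 0,"y": -0.18,"z": 0,"rx": 0,"ry": 0,"rz": 0,"fingers": -1},{"x": 0,"y": -0.18,"z": 0,"rx": 0,"ry": 0,"rz": 0,"fingers": -1},{"x": 0,"y": -0.18,"z": 0,"rx": 0,"ry": 0,"rz": 0,"fingers": -1},{"x": 0,"y": -0.18,"z": 0,"rx": 0,"ry": 0,"rz": 0,"fingers": -1},{"x": 0,"y": -0.18,"z": 0,"rx": 0,"ry": 0,"rz": 0,"fingers": -1}], "squeeze": 60}}

```text
time_s: 44.13
position: [0.5522, 0.2355, 0.1203]
eef_rot: [2.007, 2.416, -0.001]
ft_force: [-0.2, -0.2, -0.4]
finger_gap: 0.0
finger_force: 0.0
```

```bash
cat > look.py <<'E'
from h import *
import sys,pickle
grab_frame("wrist");grab_frame("wrist")
c=get_calibration("wrist"); im=grab_frame("wrist"); n=sys.argv[1]; cv2.imwrite(f"pics/{n}.png",im); pickle.dump(c,open(n+".pkl","wb"))
print(cur()[0])
E
python3 look.py L
```

```text
[0.55186223 0.23545924 0.12010362]
```

Call:
{"api": "move_arm", "payload": {"motion": [{"x": 0,"y": 0.1,"z": 0,"rx": 0,"ry": 0,"rz": 0,"fingers": -1},{"x": 0,"y": 0.2,"z": 0,"rx": 0,"ry": 0,"rz": 0,"fingers": -1},{"x": 0,"y": 0.3,"z": 0,"rx": 0,"ry": 0,"rz": 0,"fingers": -1},{"x": 0,"y": 0.34,"z": 0,"rx": 0,"ry": 0,"rz": 0,"fingers": -1},{"x": 0,"y": 0.34,"z": 0,"rx": 0,"ry": 0,"rz": 0,"fingers": -1},{"x": 0,"y": 0.34,"z": 0,"rx": 0,"ry": 0,"rz": 0,"fingers": -1},{"x": 0,"y": 0.34,"z": 0,"rx": 0,"ry": 0,"rz": 0,"fingers": -1},{"x": 0,"y": 0.34,"z": 0,"rx": 0,"ry": 0,"rz": 0,"fingers": -1}], "squeeze": 60}}

```text
time_s: 44.95
position: [0.6843, 0.2605, 0.1208]
eef_rot: [2.006, 2.416, -0.001]
ft_force: [0.0, 0.4, -0.5]
finger_gap: 0.0001
finger_force: 0.0
```

```bash
python3 look.py Rr; python3 - <<'E'
from h import *
import pickle
for nm in("L","Rr"):
    c=pickle.load(open(nm+".pkl","rb")); g=cv2.cvtColor(cv2.imread(f"pics/{nm}.png"),cv2.COLOR_BGR2GRAY).astype(int)
    for a in(.1,.05,0,-.03):
        e=[proj(c,S+a*D+s*.017*N) for s in(-1,1)]; v=int(e[0][1])
        if not 0<=v<480: continue
        u0=int(e[0][0])-36; u1=int(e[1][0])+36; print(nm,a,v,np.round(e,1)[:,0],u0,g[v,max(u0,0):u1:2].tolist())
E
```

```text
[0.68439476 0.26051475 0.12105405]
L 0.1 79 [422.5 487.4] 386 [39, 35, 37, 34, 38, 37, 39, 28, 19, 22, 25, 39, 107, 83, 81, 82, 129, 235, 236, 236, 236, 235, 235, 236, 235, 234, 236, 234, 235, 235, 233, 235, 234, 234, 234, 235, 235, 235, 222, 150, 144, 81, 84, 84, 82, 211, 234, 234, 234, 38, 38, 42, 37, 36, 32, 39, 38, 38, 38, 36, 37, 39, 172, 233, 231, 177, 180, 183, 181]
L 0.05 175 [414.8 475. ] 378 [36, 34, 33, 37, 38, 38, 37, 39, 22, 20, 22, 27, 55, 86, 84, 85, 84, 218, 239, 238, 239, 237, 237, 237, 238, 237, 237, 237, 239, 238, 237, 237, 237, 236, 237, 237, 237, 152, 154, 139, 85, 84, 84, 134, 238, 237, 239, 78, 35, 37, 36, 34, 36, 36, 36, 35, 37, 34, 31, 209, 237, 231, 183, 181, 177, 184, 183]
L 0 257 [408.2 464.3] 372 [39, 39, 38, 36, 40, 37, 38, 37, 33, 31, 25, 27, 50, 86, 85, 84, 87, 195, 239, 239, 238, 236, 237, 237, 236, 237, 235, 236, 237, 236, 236, 237, 237, 235, 236, 224, 149, 148, 88, 87, 83, 96, 239, 238, 239, 90, 38, 37, 34, 38, 38, 39, 38, 37, 43, 33, 216, 238, 221, 182, 183, 185, 186, 188]
L -0.03 302 [404.7 458.6] 368 [39, 34, 40, 34, 39, 37, 38, 40, 36, 33, 27, 2
[... 819 characters left out ...]
8, 121, 81, 86, 101, 103, 100, 154, 89, 37, 37, 38, 38, 39, 39, 33, 37, 34, 38, 39]
Rr 0 257 [186.5 242.4] 150 [22, 24, 23, 26, 26, 26, 24, 23, 27, 24, 28, 27, 25, 20, 23, 24, 23, 43, 179, 180, 178, 97, 81, 82, 91, 152, 155, 158, 153, 153, 152, 151, 154, 153, 155, 152, 150, 155, 153, 155, 152, 155, 169, 181, 180, 165, 79, 82, 82, 80, 81, 102, 21, 24, 26, 24, 25, 29, 23, 25, 28, 24, 22, 21]
Rr -0.03 301 [191.5 245.3] 155 [23, 19, 30, 25, 22, 25, 18, 23, 19, 24, 21, 24, 23, 19, 26, 25, 13, 22, 176, 175, 174, 100, 80, 81, 99, 151, 154, 153, 150, 153, 151, 153, 150, 147, 150, 150, 150, 154, 150, 150, 152, 158, 177, 177, 167, 81, 81, 81, 83, 83, 94, 25, 34, 40, 38, 37, 37, 35, 37, 42, 40, 31, 33]
```

Both views agree that the wall tops are at home height (within ~1 mm), with sideways offset under 2 mm, so the chute is home. Now the lid: look above where I left it.

```bash
python3 - <<'E'
from h import *
plan([([.40,.20,.15],down(110))])
E
```

```text
d [-0.018  -0.7266 -0.0727] rot [ 0.0002  0.0009 -0.1044]  -> [0.4  0.2  0.15]
```

Call:
{"api": "move_arm", "payload": {"motion": [{"x": -0.018,"y": -0.1,"z": -0.073,"rx": 0,"ry": 0,"rz": 0,"fingers": 0.5},{"x": -0.018,"y": -0.2,"z": -0.073,"rx": 0,"ry": 0,"rz": 0,"fingers": 0.5},{"x": -0.018,"y": -0.3,"z": -0.073,"rx": 0,"ry": 0,"rz": -0.03,"fingers": 0.5},{"x": -0.018,"y": -0.4,"z": -0.073,"rx": 0,"ry": 0,"rz": -0.06,"fingers": 0.5},{"x": -0.018,"y": -0.5,"z": -0.073,"rx": 0,"ry": 0,"rz": -0.1,"fingers": 0.5},{"x": -0.018,"y": -0.6,"z": -0.073,"rx": 0,"ry": 0,"rz": -0.104,"fingers": 0.5},{"x": -0.018,"y": -0.69,"z": -0.073,"rx": 0,"ry": 0,"rz": -0.104,"fingers": 0.5},{"x": -0.018,"y": -0.726,"z": -0.073,"rx": 0,"ry": 0,"rz": -0.104,"fingers": 0.5},{"x": -0.018,"y": -0.726,"z": -0.073,"rx": 0,"ry": 0,"rz": -0.104,"fingers": 0.5},{"x": -0.018,"y": -0.726,"z": -0.073,"rx": 0,"ry": 0,"rz": -0.104,"fingers": 0.5},{"x": -0.018,"y": -0.726,"z": -0.073,"rx": 0,"ry": 0,"rz": -0.104,"fingers": 0.5},{"x": -0.018,"y": -0.726,"z": -0.073,"rx": 0,"ry": 0,"rz": -0.104,"fingers": 0.5}], "squeeze": 60}}

```text
time_s: 46.1
position: [0.4017, 0.2001, 0.1494]
eef_rot: [1.803, 2.572, -0.002]
ft_force: [0.7, 0.4, 0.8]
finger_gap: 0.0636
finger_force: 0.0
```

```bash
python3 look.py K; python3 - <<'E'
from h import *
import pickle
c=pickle.load(open("K.pkl","rb")); im=cv2.imread("pics/K.png"); e=proj(c,[.40,.2005,.045]); print("exp",e)
m=(im.max(2)<60).astype(np.uint8); m[300:]=0
n,l,st,ce=cv2.connectedComponentsWithStats(m)
for i in range(1,n):
    if st[i,4]>300: print(st[i],ce[i],ray(c,ce[i],.04))
t=get_calibration("top"); f=grab_frame("top"); print("jar inside from top: bright px"); u,v=proj(t,[.6457,-.14,.136]).astype(int); print(cv2.cvtColor(f,cv2.COLOR_BGR2GRAY)[v-20:v+22:3,u-22:u+24:3])
cv2.imwrite("pics/top9.png",f)
E
```

```text
[0.40141066 0.20001846 0.1489264 ]
exp [316.36993008 238.83066664]
[  457    24   183   276 25895] [562.94029735 167.69913111] [0.53369886 0.29891053 0.04      ]
[ 295  210   45   51 1802] [316.80521643 235.37291898] [0.39996062 0.20139419 0.04      ]
jar inside from top: bright px
[[110 116 110 115 115 124 129 129 135 122 115 114 113 115 118 120]
 [119 112 120 124 140 155 152 152 154 150 154 147 119 118 121 115]
 [119 127 129 146 154 152 131 101  95 124 148 149 151 116 116 119]
 [126 130 138 153 147  66  54  59  64  57  57 111 150 152 117 111]
 [127 133 157 150  51  54  55 119 117  83  60  54 122 152 146 110]
 [126 138 154  95  81 108  83 123 126  87  60  56  54 150 154 125]
 [123 143 153 120 118 123  67  54  67 111  73  55  53 130 153 131]
 [119 156 151 117 123 118  58  57  86 122 117  75  56 126 157 137]
 [123 145 154 112 120 121 119 113 119 120 121 121  60 135 150 126]
 [124 111 152 143 122 121 119 117 117 119 120 122  98 151 154 122]
 [127  73 153 154 124 116 126 125 123 117 120 117 137 151 139 124]
 [123 100 109 155 154 152 149 153 156 146 115 140 153 153 112 123]
 [126 125  69 112 151 150 156 152 151 154 152 152 150  97 122 117]
 [122 125 115  74  81 147 154 153 154 153 154 131  75 111 124 109]]
```

```bash
python3 - <<'E'
import cv2,numpy as np
f=cv2.imread("pics/top9.png"); cv2.imwrite("pics/comp.png",np.hstack([cv2.resize(f[165:235,355:425],(400,400),interpolation=3),cv2.resize(f[160:270,165:275+35],(400,400*110//145+97),interpolation=3)[:400]]))
E
```

```text
(no output)
```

View pics/comp.png

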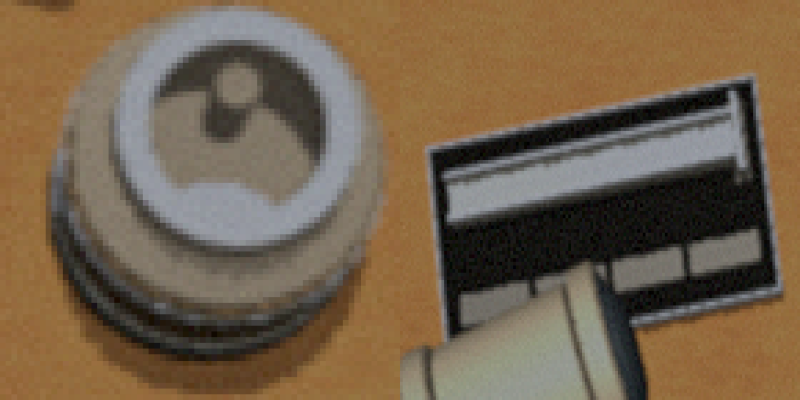

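Call:
{"api": "move_arm", "payload": {"motion": [{"x": 0.003,"y": -0.003,"z": 0.08,"rx": 0,"ry": 0,"rz": 0,"fingers": 0.5},{"x": 0.003,"y": -0.003,"z": 0.16,"rx": 0,"ry": 0,"rz": 0,"fingers": 0.5},{"x": 0.003,"y": -0.003,"z": 0.24,"rx": 0,"ry": 0,"rz": 0,"fingers": 0.5},{"x": 0.003,"y": -0.003,"z": 0.29,"rx": 0,"ry": 0,"rz": 0,"fingers": 0.5},{"x": 0.003,"y": -0.003,"z": 0.3,"rx": 0,"ry": 0,"rz": 0,"fingers": 0.5},{"x": 0.003,"y": -0.003,"z": 0.3,"rx": 0,"ry": 0,"rz": 0,"fingers": 0.5},{"x": 0.003,"y": -0.003,"z": 0.3,"rx": 0,"ry": 0,"rz": 0,"fingers": 0.5},{"x": 0.003,"y": -0.003,"z": 0.3,"rx": 0,"ry": 0,"rz": 0,"fingers": 0.5}], "squeeze": 60}}

```text
time_s: 46.97
position: [0.4005, 0.201, 0.0314]
eef_rot: [1.802, 2.571, 0.002]
ft_force: [0.1, -0.6, 0.5]
finger_gap: 0.0636
finger_force: 0.0
```

The left crop shows one rod standing in the jar at (237,85); the side nearest the camera is hidden by the rim. The right crop shows the chute in its slot, trough empty, with the end plate in its recess. I check that no rod lies outside, while gripping the lid.

Call:
{"api": "move_arm", "payload": {"motion": [{"x": 0,"y": 0,"z": 0.004,"rx": 0,"ry": 0,"rz": 0,"fingers": 0.5},{"x": 0,"y": 0,"z": 0.004,"rx": 0,"ry": 0,"rz": 0,"fingers": -0.4},{"x": 0,"y": 0,"z": 0.004,"rx": 0,"ry": 0,"rz": 0,"fingers": -1},{"x": 0,"y": 0,"z": 0.004,"rx": 0,"ry": 0,"rz": 0,"fingers": -1},{"x": 0,"y": 0,"z": 0.004,"rx": 0,"ry": 0,"rz": 0,"fingers": -1},{"x": 0,"y": 0,"z": 0.004,"rx": 0,"ry": 0,"rz": 0,"fingers": -1},{"x": 0,"y": 0,"z": 0.004,"rx": 0,"ry": 0,"rz": 0,"fingers": -1},{"x": 0,"y": 0,"z": 0.004,"rx": 0,"ry": 0,"rz": 0,"fingers": -1}], "squeeze": 60}}

```text
time_s: 47.63
position: [0.3997, 0.2008, 0.0287]
eef_rot: [1.802, 2.571, -0.0]
ft_force: [-1.1, -0.5, 6.0]
finger_gap: 0.0299
finger_force: 59.6
```

```bash
python3 - <<'E'
from h import *
s=telemetry.observe(); p,r=cur(); print(p,s["finger_gap"],s["ft_force"])
for a,nm in(("scene0","scene"),("top0","top")):
    A=cv2.imread(f"pics/{a}.png"); B=grab_frame(nm); d=cv2.absdiff(A,B).max(2); m=cv2.morphologyEx((d>35).astype(np.uint8),cv2.MORPH_OPEN,np.ones((3,3)))
    n,l,st,ce=cv2.connectedComponentsWithStats(m); print(nm,[st[i].tolist() for i in range(1,n) if st[i,4]>12])
plan([([p[0],p[1],.22],None),([.52,.03,.22],down(100)),([.6457,-.1405,.22],down(85)),([.6457,-.1405,.165],down(85))])
E
```

```text
[0.39973753 0.20075645 0.02869302] 0.02985166564789344 [-1.068717   -0.45003397  5.9699184 ]
scene [[278, 36, 63, 21, 709], [100, 46, 194, 59, 3161], [187, 56, 79, 24, 1054], [313, 58, 20, 8, 102], [301, 65, 64, 67, 1689], [177, 68, 9, 8, 58], [331, 70, 6, 5, 25], [333, 77, 4, 7, 28], [305, 105, 13, 13, 102], [115, 107, 20, 19, 189], [364, 118, 4, 5, 17], [360, 123, 3, 5, 15], [112, 125, 49, 56, 1244], [359, 130, 8, 8, 56], [362, 131, 37, 25, 561], [328, 133, 12, 10, 85], [343, 137, 8, 7, 31], [304, 140, 11, 11, 99], [325, 141, 23, 13, 171], [324, 143, 72, 115, 3236], [282, 150, 16, 18, 152], [271, 153, 16, 28, 282], [326, 162, 25, 8, 151], [303, 169, 16, 12, 102], [312, 171, 28, 28, 571], [181, 182, 103, 40, 1282], [337, 182, 10, 10, 67], [142, 192, 5, 3, 15], [280, 196, 5, 5, 20], [289, 201, 30, 20, 319], [140, 217, 34, 18, 367], [277, 251, 39, 17, 464], [258, 255, 25, 21, 346], [234, 257, 30, 19, 325], [389, 263, 19, 7, 102], [368, 267, 20, 7, 104], [354, 269, 85, 23, 800]]
top [[382, 172, 30, 28, 569], [181, 189, 108, 32, 1377], [243, 228, 23, 8, 116], [213, 233, 24, 9, 127], [184, 251, 180, 229, 11452], [329, 253, 111, 35, 2084], [612, 351, 28, 42, 636], [370, 370, 239, 110, 6809], [603, 388, 8, 6, 35], [295, 410, 59, 68, 1927], [530, 419, 110, 61, 2768], [356, 443, 17, 22, 126], [358, 459, 5, 5, 20], [599, 460, 5, 7, 29], [605, 461, 12, 8, 89], [328, 468, 34, 12, 235]]
d [-7.000e-04  3.000e-04 -4.783e-01] rot [0. 0. 0.]  -> [0.3997 0.2008 0.22  ]
d [-0.5038  0.137   0.0008] rot [0.0004 0.0008 0.1105]  -> [0.52 0.03 0.22]
d [-0.4743  0.2355  0.    ] rot [0.     0.     0.1667]  -> [ 0.6457 -0.1405  0.22  ]
d [0.     0.     0.1375] rot [0. 0. 0.]  -> [ 0.6457 -0.1405  0.165 ]
```

Changes appear only at the known places (jar top, slot, pockets, the chute's old spot, the arm), so both rods are in the jar. I carry the lid back.

Call:
{"api": "move_arm", "payload": {"motion": [{"x": 0,"y": 0,"z": -0.06,"rx": 0,"ry": 0,"rz": 0,"fingers": -1},{"x": 0,"y": 0,"z": -0.15,"rx": 0,"ry": 0,"rz": 0,"fingers": -1},{"x": 0,"y": 0,"z": -0.24,"rx": 0,"ry": 0,"rz": 0,"fingers": -1},{"x": -0.02,"y": 0.005,"z": -0.33,"rx": 0,"ry": 0,"rz": 0,"fingers": -1},{"x": -0.08,"y": 0.02,"z": -0.42,"rx": 0,"ry": 0,"rz": 0,"fingers": -1},{"x": -0.16,"y": 0.04,"z": -0.478,"rx": 0,"ry": 0,"rz": 0.03,"fingers": -1},{"x": -0.25,"y": 0.068,"z": -0.478,"rx": 0,"ry": 0,"rz": 0.06,"fingers": -1},{"x": -0.34,"y": 0.092,"z": -0.478,"rx": 0,"ry": 0,"rz": 0.09,"fingers": -1},{"x": -0.43,"y": 0.117,"z": -0.478,"rx": 0,"ry": 0,"rz": 0.11,"fingers": -1},{"x": -0.504,"y": 0.137,"z": -0.478,"rx": 0,"ry": 0,"rz": 0.11,"fingers": -1},{"x": -0.504,"y": 0.137,"z": -0.478,"rx": 0,"ry": 0,"rz": 0.11,"fingers": -1}], "squeeze": 60}}

```text
time_s: 48.65
position: [0.5213, 0.0254, 0.2172]
eef_rot: [2.024, 2.401, -0.007]
ft_force: [-0.6, 0.4, -1.8]
finger_gap: 0.0296
finger_force: 59.7
```

Call:
{"api": "move_arm", "payload": {"motion": [{"x": -0.07,"y": 0.035,"z": 0,"rx": 0,"ry": 0,"rz": 0.02,"fingers": -1},{"x": -0.15,"y": 0.075,"z": 0,"rx": 0,"ry": 0,"rz": 0.05,"fingers": -1},{"x": -0.23,"y": 0.115,"z": 0,"rx": 0,"ry": 0,"rz": 0.08,"fingers": -1},{"x": -0.31,"y": 0.155,"z": 0,"rx": 0,"ry": 0,"rz": 0.11,"fingers": -1},{"x": -0.38,"y": 0.19,"z": 0,"rx": 0,"ry": 0,"rz": 0.14,"fingers": -1},{"x": -0.44,"y": 0.22,"z": 0,"rx": 0,"ry": 0,"rz": 0.167,"fingers": -1},{"x": -0.474,"y": 0.235,"z": 0,"rx": 0,"ry": 0,"rz": 0.167,"fingers": -1},{"x": -0.474,"y": 0.235,"z": 0,"rx": 0,"ry": 0,"rz": 0.167,"fingers": -1},{"x": -0.474,"y": 0.235,"z": 0,"rx": 0,"ry": 0,"rz": 0.167,"fingers": -1},{"x": -0.474,"y": 0.235,"z": 0,"rx": 0,"ry": 0,"rz": 0.167,"fingers": -1},{"x": -0.474,"y": 0.235,"z": 0,"rx": 0,"ry": 0,"rz": 0.167,"fingers": -1}], "squeeze": 60}}

```text
time_s: 49.57
position: [0.6449, -0.1391, 0.2195]
eef_rot: [2.314, 2.124, -0.002]
ft_force: [0.3, 0.4, -1.2]
finger_gap: 0.03
finger_force: 59.9
```

```bash
python3 look.py J; python3 - <<'E'
from h import *
import pickle
s=telemetry.observe(); p,r=cur(); print(p,s["finger_gap"],s["ft_force"])
c=pickle.load(open("J.pkl","rb")); im=cv2.imread("pics/J.png"); g=cv2.cvtColor(im,cv2.COLOR_BGR2GRAY)
# lid disc outline in tool frame: expected ellipse extents at disc top (11 mm below TCP)
top=p+r.apply([0,0,.011])
for nm,o in(("x+",[.048,0,0]),("y+",[0,.048,0]),("y-",[0,-.048,0])): print(nm,proj(c,top+r.apply(o)).round())
print("jar rim outer exp",[proj(c,np.array([.6457,-.14,.136])+.05*np.array([np.cos(t),np.sin(t),0])).round().tolist() for t in(0,1.57,3.14)])
v=int(proj(c,top+r.apply([0,.048,0]))[1]); print(v,g[v,180:460:5].tolist())
print("col320",g[100:300:5,320].tolist())
plan([([.646,-.1405,.170],down(80)),([.646,-.1405,.157],down(80))])
E
```

```text
[ 0.6450155  -0.13931353  0.21995416]
[ 0.6450155  -0.13931353  0.21995416] 0.02966158546136782 [-0.06508738  0.16095617 -1.1355558 ]
x+ [319. 200.]
y+ [427. 306.]
y- [210. 306.]
jar rim outer exp [[400.0, 245.0], [312.0, 171.0], [240.0, 258.0]]
306 [171, 170, 169, 172, 171, 178, 175, 173, 174, 175, 173, 173, 173, 173, 173, 175, 176, 66, 65, 44, 12, 13, 3, 8, 7, 16, 12, 11, 9, 17, 11, 15, 19, 7, 4, 4, 18, 65, 69, 161, 175, 175, 175, 173, 175, 174, 173, 224, 223, 171, 170, 174, 172, 175, 169, 164]
col320 [168, 170, 168, 169, 167, 170, 169, 224, 188, 143, 199, 200, 204, 201, 188, 101, 224, 201, 182, 181, 129, 186, 223, 225, 223, 225, 223, 225, 222, 225, 224, 224, 224, 224, 224, 195, 7, 9, 9, 6]
d [-0.0025  0.0027  0.1249] rot [0.0003 0.0011 0.0565]  -> [ 0.646  -0.1405  0.17  ]
d [0.     0.     0.0325] rot [0. 0. 0.]  -> [ 0.646  -0.1405  0.157 ]
```

Call:
{"api": "move_arm", "payload": {"motion": [{"x": -0.002,"y": 0.003,"z": 0.04,"rx": 0,"ry": 0,"rz": 0,"fingers": -1},{"x": -0.002,"y": 0.003,"z": 0.08,"rx": 0,"ry": 0,"rz": 0,"fingers": -1},{"x": -0.002,"y": 0.003,"z": 0.11,"rx": 0,"ry": 0,"rz": 0,"fingers": -1},{"x": -0.002,"y": 0.003,"z": 0.125,"rx": 0,"ry": 0,"rz": 0,"fingers": -1},{"x": -0.002,"y": 0.003,"z": 0.135,"rx": 0,"ry": 0,"rz": 0,"fingers": -1},{"x": -0.002,"y": 0.003,"z": 0.145,"rx": 0,"ry": 0,"rz": 0,"fingers": -1},{"x": -0.002,"y": 0.003,"z": 0.152,"rx": 0,"ry": 0,"rz": 0,"fingers": -1},{"x": -0.002,"y": 0.003,"z": 0.157,"rx": 0,"ry": 0,"rz": 0,"fingers": -1},{"x": -0.002,"y": 0.003,"z": 0.157,"rx": 0,"ry": 0,"rz": 0,"fingers": -1},{"x": -0.002,"y": 0.003,"z": 0.157,"rx": 0,"ry": 0,"rz": 0,"fingers": -1}], "squeeze": 60}}

```text
time_s: 50.55
position: [0.6466, -0.1413, 0.1578]
eef_rot: [2.314, 2.121, -0.001]
ft_force: [-1.8, 0.4, 2.4]
finger_gap: 0.0293
finger_force: 60.0
```

Call:
{"api": "move_arm", "payload": {"motion": [{"x": 0,"y": 0,"z": 0.003,"rx": 0,"ry": 0,"rz": 0,"fingers": -1},{"x": 0,"y": 0,"z": 0.003,"rx": 0,"ry": 0,"rz": 0,"fingers": -1},{"x": 0,"y": 0,"z": 0.001,"rx": 0,"ry": 0,"rz": 0,"fingers": 0.5},{"x": 0,"y": 0,"z": 0,"rx": 0,"ry": 0,"rz": 0,"fingers": 0.5},{"x": 0,"y": 0,"z": 0,"rx": 0,"ry": 0,"rz": 0,"fingers": 0.5},{"x": 0,"y": 0,"z": 0,"rx": 0,"ry": 0,"rz": 0,"fingers": 0.5},{"x": 0,"y": 0,"z": -0.08,"rx": 0,"ry": 0,"rz": 0,"fingers": 0.5},{"x": 0,"y": 0,"z": -0.17,"rx": 0,"ry": 0,"rz": 0,"fingers": 0.5},{"x": 0,"y": 0,"z": -0.27,"rx": 0,"ry": 0,"rz": 0,"fingers": 0.5},{"x": 0,"y": 0,"z": -0.33,"rx": 0,"ry": 0,"rz": 0,"fingers": 0.5},{"x": 0,"y": 0,"z": -0.33,"rx": 0,"ry": 0,"rz": 0,"fingers": 0.5},{"x": 0,"y": 0,"z": -0.33,"rx": 0,"ry": 0,"rz": 0,"fingers": 0.5}], "squeeze": 60}}

```text
time_s: 51.55
position: [0.647, -0.1412, 0.2913]
eef_rot: [2.312, 2.119, 0.002]
ft_force: [0.8, -0.3, -0.2]
finger_gap: 0.0639
finger_force: 0.0
```

```bash
python3 look.py Z; python3 - <<'E'
from h import *
import pickle
c=pickle.load(open("Z.pkl","rb")); im=cv2.imread("pics/Z.png"); g=cv2.cvtColor(im,cv2.COLOR_BGR2GRAY)
e=proj(c,[.6457,-.14,.174]); print("exp knob",e, "exp disc centre",proj(c,[.6457,-.14,.146]))
m=(im.max(2)<60).astype(np.uint8); m[295:]=0; n,l,st,ce=cv2.connectedComponentsWithStats(m)
for i in range(1,n):
    if st[i,4]>300: print(st[i],ce[i],ray(c,ce[i],.168))
# lid from scene/top vs the starting pictures
for a,nm,box in(("scene0","scene",(245,300,250,300)),("top0","top",(160,215,370,425))):
    A=cv2.imread(f"pics/{a}.png"); B=grab_frame(nm); y0,y1,x0,x1=box
    d=cv2.absdiff(A,B).max(2)[y0:y1,x0:x1]; print(nm,"changed px",int((d>35).sum()))
    k=[ (lambda s:(np.nonzero(s)[1].mean()+x0,np.nonzero(s)[0].mean()+y0))((I[y0:y1,x0:x1].max(2)<45)) for I in(A,B)]; print("dark centroid before/after",k)
print(telemetry.observe()["time_s"])
E
```

```text
[ 0.64611261 -0.14098924  0.2862484 ]
exp knob [317.62914028 234.75409097] exp disc centre [317.76953574 223.73701538]
[ 409    0   28  130 1080] [422.46759259  62.50277778] [ 0.71980462 -0.03603918  0.168     ]
[ 298  209   43   50 1689] [319.05150977 233.69508585] [ 0.64658899 -0.14118168  0.168     ]
scene changed px 740
dark centroid before/after [(np.float64(269.9078947368421), np.float64(261.4605263157895)), (np.float64(269.75), np.float64(261.6136363636364))]
top changed px 1469
dark centroid before/after [(np.float64(396.2312925170068), np.float64(185.08163265306123)), (np.float64(404.52027027027026), np.float64(174.60135135135135))]
51.8
```

The knob is back in its original scene pixel (269.8,261.6) to within 0.2 px, so the lid is seated. One last check that the chute is unmoved, then I hand in.

```bash
python3 - <<'E'
from h import *
A=cv2.imread("pics/top9.png"); B=grab_frame("top"); d=cv2.absdiff(A,B).max(2)[180:228,175:305]; n=int((d>40).sum()); print("case change",n)
if n<60: print(close_job())
E
```

```text
case change 0
the job is handed in; nothing more can be done
None
```

I handed the job in at about 52 s. Both rods present went into the jar: I saw one standing inside, and the other was out of view but nowhere else in the scene. The chute is home in its slot to within about 1 mm, and the lid is back on the jar. One possible mark against it: I briefly pressed the fingertips on the case and chute at about 49 N, which is over 40 N if the rule counts fingertips.

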